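Ready the cylinder head for its leak test

TASK

Get the cylinder head ready for its leak test: first turn both lock collars to their locked marks, and only then take the test probe from its stand and push it fully home in the head's test port. Also clear the bench before or after: put every rocker arm in the long shallow tray and every valve spring in the square bin. Leave the other things on the bench where they are.

Things in the scene. Friction and masses are not known exactly. Their poses are not given: they have to be found in the camera images.
- head: Grey cylinder head, a fixed block 170 mm (its x) by 280 mm (its y) by 80 mm high, carrying two lock collars and the test port. Origin: centre of its underside on the bench; x points away from the robot at yaw 0, z up.
- collar_left (a joint): Lock collar on the left (head's +y side), vertical axis. Rad: 0 = unlocked, growing CLOCKWISE seen from above, end stop 1.6. Locked mark = 1.2, where the white line on the collar (across from its handle) meets the white line on the fixed index block. In the head's frame the handle points along 225 deg (3.927 rad) minus this value. Starts at 0 to 0.4; stays where left; 0.15 N m to turn.
- collar_right (a joint): Lock collar on the right (head's -y side), vertical axis. Rad: 0 = unlocked, growing CLOCKWISE seen from above, end stop 1.6. Locked mark = 1.2, where the white line on the collar (across from its handle) meets the white line on the fixed index block. In the head's frame the handle points along 225 deg (3.927 rad) minus this value. Starts at 0 to 0.4; stays where left; 0.15 N m to turn.
- collar_left_grip (a point): Point on the left collar's handle, to be pinched from above: 60 mm from the collar's axis, 110 mm above the bench. The handle is an upright steel bar, 12 mm thick, 48 mm long radially (32 to 80 mm from the axis), from 96 to 122 mm above the bench; the head's deck below it is at 80 mm.
- collar_right_grip (a point): Point on the right collar's handle, to be pinched from above: 60 mm from the collar's axis, 110 mm above the bench. The handle is an upright steel bar, 12 mm thick, 48 mm long radially (32 to 80 mm from the axis), from 96 to 122 mm above the bench; the head's deck below it is at 80 mm.
- collar_left_axis (a point): Point on the left collar's axis, 110 mm above the bench; head frame (-0.035, 0.075). The collar is 72 mm across, its top 106 mm above the bench; the brass adapter reaches 114 mm.
- collar_right_axis (a point): Point on the right collar's axis, 110 mm above the bench; head frame (-0.035, -0.075). The collar is 72 mm across, its top 106 mm above the bench; the brass adapter reaches 114 mm.
- test_port (a point): Centre of the mouth of the test port: a vertical round hole, 14 mm wide and 40 mm deep with a 2 mm chamfer, in the top of a 44 mm square aluminium boss on the head's deck; the mouth is 124 mm above the bench. Axes as the head's.
- stand: Fixed light wooden block, 70 x 70 x 44 mm, with a hole 14 mm wide and 40 mm deep in which the probe is parked. Origin: centre of its underside.
- probe: Test probe, upright in the stand: steel shaft 10 mm across, 36 mm long, slightly pointed; above it a flange 34 mm across (36 to 40 mm above the tip), then a round black handle 26 mm across (40 to 88 mm above the tip), brass cap to 92 mm. Origin: centre of the tip; z up. 0.12 kg. In the stand and when home in the port the flange rests on the top face, tip 36 mm below the mouth.
- long_tray: Fixed long shallow open steel tray, 200 mm (its x) by 140 mm (its y), 35 mm high, walls and floor about 4 mm. For rocker arms. Origin: centre of its underside.
- square_bin: Fixed square open steel bin, 150 x 150 mm, 60 mm high, walls and floor about 4 mm. For valve springs. Origin: centre of its underside.
- rocker1: Forged rocker arm, dark steel, lying flat: a bar 104 mm long (its x), 20 mm wide, 16 mm tall, with a hub in the middle that is 32 mm wide (flat ends across y) and reaches 32 mm high. Origin: centre of its underside; z up. About 0.25 kg. One of up to three; None from the start if absent.
- rocker2: Forged rocker arm, dark steel, lying flat: a bar 104 mm long (its x), 20 mm wide, 16 mm tall, with a hub in the middle that is 32 mm wide (flat ends across y) and reaches 32 mm high. Origin: centre of its underside; z up. About 0.25 kg. One of up to three; None from the start if absent.
- rocker3: Forged rocker arm, dark steel, lying flat: a bar 104 mm long (its x), 20 mm wide, 16 mm tall, with a hub in the middle that is 32 mm wide (flat ends across y) and reaches 32 mm high. Origin: centre of its underside; z up. About 0.25 kg. One of up to three; None from the start if absent.
- spring1: Stiff valve spring (rigid) with end caps, standing upright: 60 mm tall, round, slightly eight-sided: 50 mm across flats (which face its own x, y and the diagonals), 54 mm at corners. Origin: centre of its underside, z up along its axis. About 0.25 kg. If toppled, pick it across its middle. One of up to two; None from the start if absent.
- spring2: Stiff valve spring (rigid) with end caps, standing upright: 60 mm tall, round, slightly eight-sided: 50 mm across flats (which face its own x, y and the diagonals), 54 mm at corners. Origin: centre of its underside, z up along its axis. About 0.25 kg. If toppled, pick it across its middle. One of up to two; None from the start if absent.
- washers: Bystander: small stack of washers, 34 mm across, 20 mm high, just in front of the head.
- socket: Bystander: steel socket, upright cylinder 36 mm across, 60 mm high, at the left.
- grease_jar: Bystander: white jar 64 mm across, 80 mm high, at the right.

How it is judged:
On the way, in this order (a step that is already met when the one before it is completed fails the run):
1. both lock collars stand at their locked marks (value of joint collar_left between 1.1 and 1.3 rad and value of joint collar_right between 1.1 and 1.3 rad), for 0.2 s.
2. then the probe is fully home in the test port, collars still locked (all of step 1 and horizontal distance between probe and test_port below 0.004 m and z of probe in the frame of test_port between -0.04 and -0.031 m and angle between probe's own z axis and vertical below 0.12 rad), for 0.2 s.
At the end, for the whole second after the job is handed in: Both collars within 0.1 rad of the locked mark (1.2); the probe upright in the test port with its tip at least 31 mm below the mouth and within 4 mm of its axis; every rocker arm present in the long tray and every spring present in the square bin, all released and at rest (all of step 2 and linear speed of each of probe, rocker1, rocker2, rocker3, spring1, spring2 below 0.03 m/s and x of rocker1 in the frame of long_tray between -0.098 and 0.098 m and y of rocker1 in the frame of long_tray between -0.068 and 0.068 m and z of rocker1 in the frame of long_tray between -0.005 and 0.05 m and x of rocker2 in the frame of long_tray between -0.098 and 0.098 m and y of rocker2 in the frame of long_tray between -0.068 and 0.068 m and z of rocker2 in the frame of long_tray between -0.005 and 0.05 m and x of rocker3 in the frame of long_tray between -0.098 and 0.098 m and y of rocker3 in the frame of long_tray between -0.068 and 0.068 m and z of rocker3 in the frame of long_tray between -0.005 and 0.05 m and x of spring1 in the frame of square_bin between -0.073 and 0.073 m and y of spring1 in the frame of square_bin between -0.073 and 0.073 m and z of spring1 in the frame of square_bin between -0.005 and 0.06 m and x of spring2 in the frame of square_bin between -0.073 and 0.073 m and y of spring2 in the frame of square_bin between -0.073 and 0.073 m and z of spring2 in the frame of square_bin between -0.005 and 0.06 m); the robot touches nothing.
It fails at once if a bystander is displaced by more than 4 cm (distance of any of washers, socket, grease_jar from where it was at the start of the episode above 0.04 m).
It fails at once if the probe is put into the test port before both collars are locked (horizontal distance between probe and test_port below 0.005 m and z of probe in the frame of test_port below -0.015 m and value of joint any of collar_left, collar_right below 1.05 rad).
Of rocker1, rocker2, rocker3, spring1, spring2 only 3 to 5 are there at a start; the rules pass over those that are not, and their reading is None.
At some moment in a run one of rocker1, rocker2, rocker3, spring1, spring2 may be knocked a few centimetres aside while the robot is not near it.
It also fails if it takes over 210 s, if anything falls off the work surface, if the arm or the gripper's body presses on something with over 40 N, if the wrist force passes 120 N, or if a joint passes its speed limit or range.

ROBOT

A 7-joint arm with a two-finger parallel gripper is mounted at the origin on the work surface. World frame = base frame: x ahead of the robot, y to its left, z up, the work surface at z = 0. Lengths are in m, angles in rad, forces in N, time in s.
With the tool pointing down it reaches from about 0.425 to 0.925 m from the base axis. Payload 6.8 kg.
Tool frame: the origin (TCP) lies on the centre line of the jaws, within the pads' length; the fingertips stand bot.finger_overhang ahead of it and the grasp point (between the pads) lies 3 mm ahead of it (bot.finger_overhang is the distance from the TCP to the fingertips, in m); z points along the fingers, y is the direction in which the jaws open and shut (so a half turn about z gives the same grasp; the last joint's range is limited). The gripper opens to 85 mm and grips with 20 to 120 N. Pads are 22 mm wide; open, the fingers measure 114 mm over their backs; the gripper's body (76 mm by 85 mm) begins 54 mm behind the grasp point. The pads swing forward as they close: fully open they stand 13 mm farther back than shut.
Start: joints at [-1.385, 0.477, 0.022, 1.555, -0.011, 1.109, -0.083], TCP at [0.195, 0.646, 0.223] pointing down, gripper open.
Joint ranges: [-2.96, 2.96], [-0.34, 2.1], [-1.41, 1.46], [0.24, 2.44], [-1.37, 4.51], [0.17, 1.92], [-2.96, 2.96]. Speed limits (rad/s): [2.39, 2.39, 3.14, 3.14, 3.14, 3.14, 3.14].

INTERFACE

Orientations are given as a unit quaternion [w, x, y, z].
In Python, from station import bot gives the robot as it stands.
- The arm moves only by the tool drive_tool, never from a script. Its argument "increments" is text: rows parted by semicolons, each of 4 numbers parted by spaces: the shift along the world's x, y, z in m, then the turn about the world's z in rad. In form: tx ty tz spin; .... A call has 1 to 12 rows; each row shifts and turns the commanded pose from where the row before left it; what a row does not reach is not made up. A row lasts 1/12 s, in which the tool goes at most 41.7 mm and 7.16 degrees, less where a joint would pass 70% of its speed; a pose out of reach is approached as far as the arm can. A call is refused whole if a number of a shift passes 0.0417 or a number of a turn 0.125, either way. A call with a gripper value outside its range is refused whole. "grip" is the opening, from 0 (shut) to 1 (fully open), set as the call begins (left out, the last holds). The fingers move at their own pace and stop on an object; "squeeze" is the grip in N (left out, the last holds). Time passes only in rows, so rows that do not move let the fingers close. It gives the time, the measured TCP pose, the force and the opening at its end, in the units of the state.
- bot.get_obs(): the state, without advancing time (a new reading comes with each control period).
- bot.read_camera(name): name is "scene" or "side" or "wrist"; returns the picture (400x640x3 uint8, red, green, blue); there is no depth.
- bot.calibration(name): a dict with "fx", "fy", "cx", "cy" (pixels), "camera_from_world" (4x4, takes a point from world to camera coordinates). Camera axes: x right, y down, z forward; pixel columns grow to the right and rows downward; lengths in m; the calibration is good to about 2 mm. A picture is of the moment at which its call begins: read the wrist's pose just before it. calibration takes no time and is no camera call; for the wrist camera it gives the pose at the moment of the call.
- bot.hand_in(): hands the job in, once; it reports no verdict.
The state is a dict: "t": time; "q": joint angles; "joint_vel": joint speeds; "joint_torque": joint torques, N m; "eef_pos": TCP position; "tool_rot": TCP orientation; "contact_force": force on the tool from outside, world axes, zero at the start; "torque": the same for the moment, N m; "gripper_width": opening from 0.0 (shut) to 1.0 (fully open).
Only numpy, scipy, OpenCV 4.12 (cv2) and the standard library are available. Lean on these libraries where they do the work, as an engineer would, in place of code of your own. Each camera call takes 0.05 s, during which the arm holds its last target.

## Working session

There is one attempt and no reset: what is moved stays moved. The work goes in short steps, Python scripts to look and compute and a tool call to move; the robot and the scene stay as the last step left them, time stands still between calls to the robot, and variables do not carry over. Pictures are saved under pics/ and viewed, and the job is handed in when it is done.

Besides the shell and the picture viewer there is one more tool, called after "Emit:" in YAML: its name, and indented under it one key for each argument. drive_tool: Moves the arm, as the interface text tells. Its arguments: {"type":"object","properties":{"increments":{"type":"string"},"grip":{"type":"number"},"squeeze":{"type":"number"}},"required":["increments"]}

```bash
ls; mkdir -p pics
python3 - <<'E'
from station import bot
import cv2
print(bot.get_obs()); print(bot.finger_overhang)
for n in ["scene","side","wrist"]:
    c=bot.calibration(n); print(n,c)
    cv2.imwrite(f"pics/{n}0.png",bot.read_camera(n)[:,:,::-1])
E
```

```text
pics
{'t': 0.0, 'q': array([-1.38513497,  0.47777714,  0.02237994,  1.55648189, -0.01150539,
        1.10929893, -0.08311631]), 'joint_vel': array([-1.55098871e-04, -1.52822501e-03,  8.68066167e-04, -2.13380407e-04,
        5.30966795e-05,  1.32878256e-03,  1.02138116e-03]), 'joint_torque': array([-5.07923196e-04, -5.96461165e+01,  1.60768982e+00, -2.81174773e+01,
        1.24348266e-02,  9.54397634e-03, -6.79383930e-06]), 'eef_pos': array([0.19530863, 0.64547721, 0.22212906]), 'tool_rot': array([-5.97999446e-05,  1.46369447e-01,  9.89229570e-01, -9.16354025e-04]), 'contact_force': array([-0.04167231,  0.20354894,  0.65293763]), 'torque': array([ 0.04254647, -0.01090106, -0.00756303]), 'gripper_width': 0.9993887747618264}
0.022
scene {'fx': 382.9578026011743, 'fy': 382.9578026011743, 'cx': 315.65498333624896, 'cy': 198.1224186362095, 'camera_from_world': array([[-0.55541008,  0.83156981, -0.00336018,  0.32763353],
       [ 0.55973847,  0.370858  , -0.74105141, -0.21796076],
       [-0.61498983, -0.41346824, -0.67143989,  1.49258766],
       [ 0.        ,  0.        ,  0.        ,  1.
[... 160 characters left out ...]
78, -0.51028562,  0.01338823, -0.47850563],
       [-0.35338005, -0.61401066, -0.70577153,  0.26025799],
       [ 0.36836557,  0.60216235, -0.708313  ,  0.83248703],
       [ 0.        ,  0.        ,  0.        ,  1.        ]])}
wrist {'fx': 309.3883932884123, 'fy': 309.3883932884123, 'cx': 320.87216983722885, 'cy': 198.74964210770392, 'camera_from_world': array([[ 2.89844586e-01,  9.57073445e-01,  7.32842660e-04,
        -6.75120407e-01],
       [ 9.14025123e-01, -2.77034533e-01,  2.96327423e-01,
        -3.81702741e-02],
       [ 2.83810130e-01, -8.52190628e-02, -9.55086133e-01,
         3.79819858e-01],
       [ 0.00000000e+00,  0.00000000e+00,  0.00000000e+00,
         1.00000000e+00]])}
```

View pics/scene0.png

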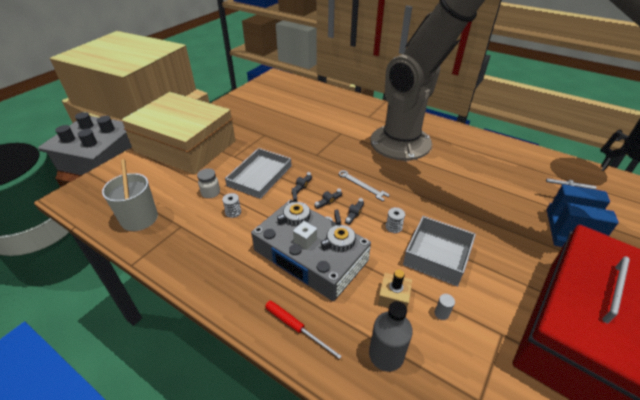

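View pics/side0.png

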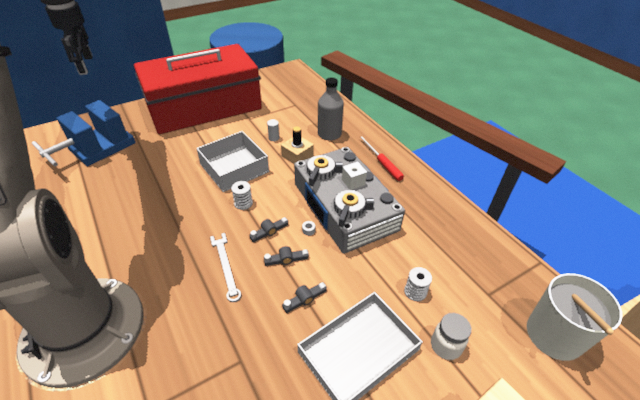

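View pics/wrist0.png

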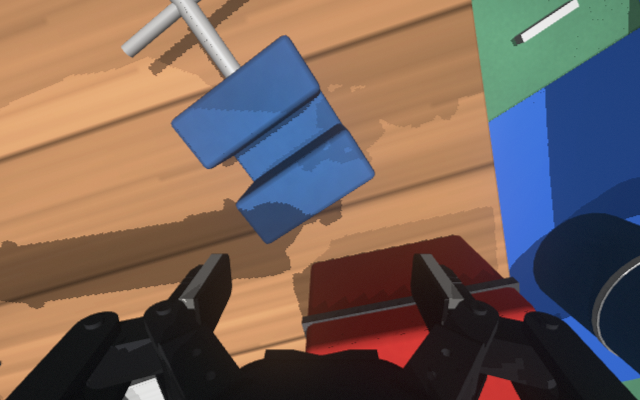

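```bash
cat > h.py <<'E'
from station import bot
import cv2, numpy as np, sys
def ray(c,u,v,z):
    T=c["camera_from_world"];R=T[:3,:3];o=-R.T@T[:3,3]
    d=R.T@np.array([(u-c["cx"])/c["fx"],(v-c["cy"])/c["fy"],1.])
    return o+d*(z-o[2])/d[2]
def proj(c,p):
    T=c["camera_from_world"];q=T[:3,:3]@np.array(p)+T[:3,3]
    return np.array([c["fx"]*q[0]/q[2]+c["cx"],c["fy"]*q[1]/q[2]+c["cy"]])
def crop(src,dst,x0,y0,x1,y1,k):
    im=cv2.imread(src)[y0:y1,x0:x1]
    cv2.imwrite(dst,cv2.resize(im,None,fx=k,fy=k,interpolation=cv2.INTER_CUBIC))
E
python3 - <<'E'
from h import *
crop("pics/side0.png","pics/side0a.png",190,110,440,290,3.2)
crop("pics/side0.png","pics/side0b.png",200,210,480,400,2.8)
s=bot.calibration("side");c=bot.calibration("scene")
for n,ps,pc,z in [("r1",(268,228),(303,184),.032),("r2",(286,255),(330,198),.032),("r3",(304,295),(356,209),.032),("sp1",(241,187),(396,211),.06),("sp2",(419,276),(231,199),.06),("bin",(233,155),(440,240),.06),("tray",(360,340),(259,169),.035),("probe",(297,131),(398,272),.10),("boss",(354,170),(305,229),.124),("colL",(350,199),(297,208),.11),("colR",(321,161),(341,233),.11)]:
    print(n,ray(s,*ps,z).round(3),ray(c,*pc,z).round(3))
E
```

```text
r1 [0.436 0.033 0.032] [ 0.446 -0.146  0.032]
r2 [ 0.436 -0.062  0.032] [ 0.455 -0.036  0.032]
r3 [ 0.42  -0.175  0.032] [0.453 0.057 0.032]
sp1 [0.428 0.172 0.06 ] [0.423 0.171 0.06 ]
sp2 [ 0.646 -0.273  0.06 ] [ 0.651 -0.268  0.06 ]
bin [0.461 0.305 0.06 ] [0.46  0.319 0.06 ]
tray [ 0.463 -0.319  0.035] [ 0.467 -0.316  0.035]
probe [0.647 0.267 0.1  ] [0.652 0.277 0.1  ]
boss [0.674 0.022 0.124] [0.678 0.026 0.124]
colL [ 0.617 -0.046  0.11 ] [ 0.614 -0.046  0.11 ]
colR [0.63  0.107 0.11 ] [0.627 0.104 0.11 ]
```

View pics/side0a.png

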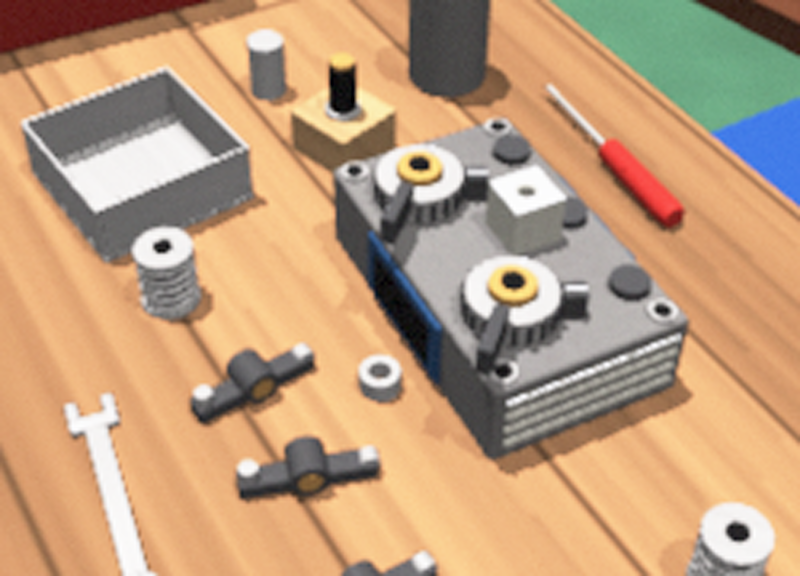

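View pics/side0b.png

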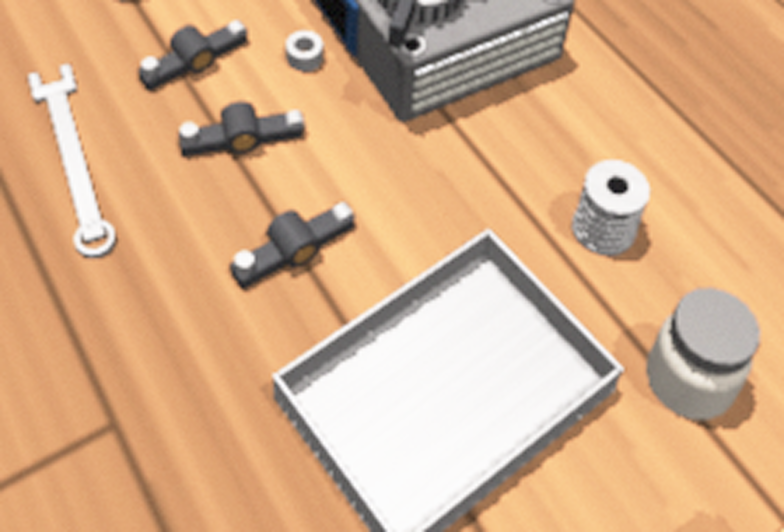

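Run:
```python
from h import *
from scipy.spatial.transform import Rotation as Ro
o=bot.get_obs();R=Ro.from_quat(np.r_[o["tool_rot"][1:],o["tool_rot"][0]]).as_matrix()
T=bot.calibration("wrist")["camera_from_world"]
p=-T[:3,:3].T@T[:3,3]
print("cam in tool",R.T@(p-o["eef_pos"]),"fwd",R.T@T[2,:3],"right",R.T@T[0,:3])
```

```text
cam in tool [ 0.07591972  0.00015867 -0.15236785] fwd [-0.29620512  0.00218898  0.95512184] right [-2.77888881e-04  9.99997134e-01 -2.37801069e-03]
```

Emit:
drive_tool:
  increments: "0.018 -0.038 0.009 0.018; 0.018 -0.038 0.009 0.018; 0.018 -0.038 0.009 0.018; 0.018 -0.038 0.009 0.018; 0.018 -0.038 0.009 0.018; 0.018 -0.038 0.009 0.018; 0.018 -0.038 0.009 0.018; 0.018 -0.038 0.009 0.018; 0.018 -0.038 0.009 0.018; 0.018 -0.038 0.009 0.018; 0.018 -0.038 0.009 0.018; 0.018 -0.038 0.009 0.018"

```text
t: 1.15
eef_pos: [0.405, 0.2021, 0.3282]
tool_rot: [-0.0, 0.039, 0.999, 0.0]
contact_force: [1.4, -0.1, 0.0]
gripper_width: 1.0
```

Emit:
drive_tool:
  increments: "0.018 -0.038 0 0.018; 0.018 -0.038 0 0.018; 0.018 -0.038 0 0.018; 0.018 -0.038 0 0.018; 0 0 0 0; 0 0 0 0; 0 0 0 0"

```text
t: 1.73
eef_pos: [0.4758, 0.054, 0.3275]
tool_rot: [-0.0, 0.003, 1.0, 0.0]
contact_force: [-0.5, 1.4, 0.4]
gripper_width: 0.999
```

```bash
cat > shot.py <<'E'
from h import *
import pickle
n=sys.argv[1]
o=bot.get_obs(); c=bot.calibration("wrist"); im=bot.read_camera("wrist")
cv2.imwrite(f"pics/{n}.png",im[:,:,::-1]); pickle.dump((o,c),open(f"{n}.pkl","wb"))
print(o["t"],o["eef_pos"].round(4),o["tool_rot"].round(4),o["q"].round(2))
E
python3 shot.py w1
```

```text
1.7333 [0.4758 0.054  0.3275] [-4.0e-04  3.1e-03  1.0e+00  1.0e-04] [-0.67  0.04  0.45  1.89 -0.02  1.21  1.35]
```

View pics/w1.png

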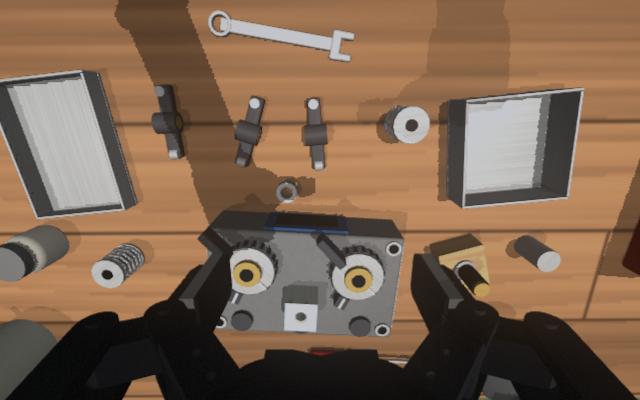

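Run:
```python
from h import *
crop("pics/w1.png","pics/w1a.png",195,195,415,345,3.6)
crop("pics/w1.png","pics/w1b.png",140,70,440,205,2.6)
```

```text
(no output)
```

View pics/w1a.png

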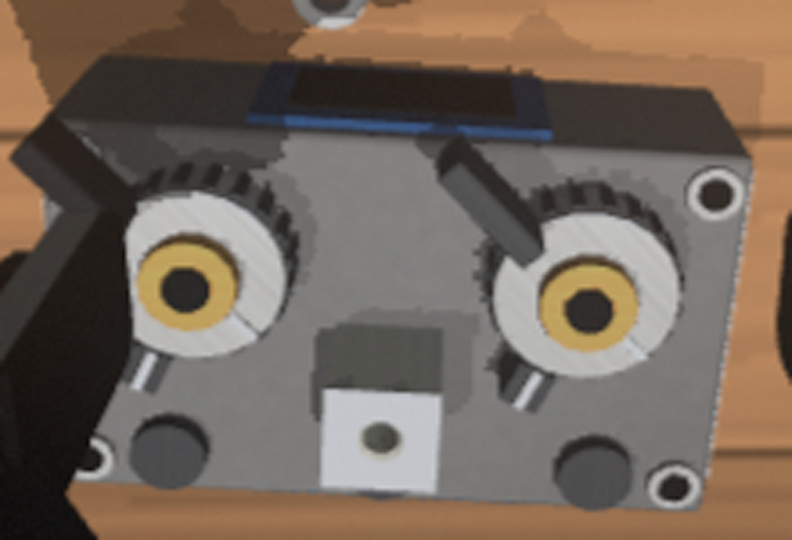

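View pics/w1b.png

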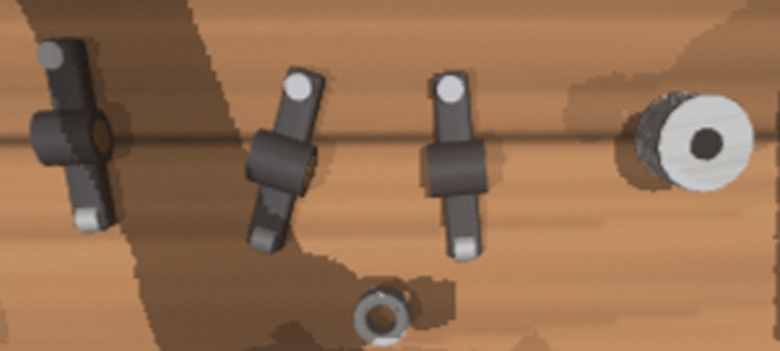

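```bash
cat > m1.py <<'E'
from h import *
import pickle
o,c=pickle.load(open("w1.pkl","rb"))
A=lambda x,y,z:ray(c,195+x/3.6,195+y/3.6,z)[:2]
B=lambda x,y,z:ray(c,140+x/2.6,70+y/2.6,z)[:2]
L=A(588,307,.114);R=A(187,284,.114);P=A(381,438,.124)
print("L",L,"R",R,"d",np.linalg.norm(L-R),"port",P)
y=(L-R);yaw=np.arctan2(-y[0],y[1]);print("yaw",yaw)
u=np.array([np.cos(yaw),np.sin(yaw)]);v=np.array([-u[1],u[0]])
C=(L+R)/2+.035*u;print("head",C,"port in head",(P-C)@u,(P-C)@v)
for n,ax,l in [("L",L,A(641,350,.106)),("R",R,A(250,328,.106))]:
    d=l-ax;a=np.arctan2(d[1],d[0])+np.pi-yaw;print(n,"line r",np.linalg.norm(d),"value",(3.927-a))
for n,m in [("L",((560,495),(535,395),)),]: pass
for n,a,b,h in [("rR",(50,54),(88,218),(68,138)),("rM",(298,86),(266,238),(275,162)),("rL",(451,88),(465,247),(457,168))]:
    a=B(*a,.018);b=B(*b,.018);d=a-b;print(n,"ends",a,b,"mid",(a+b)/2,"len",np.linalg.norm(d),"ang",np.degrees(np.arctan2(d[1],d[0])),"hub",B(*h,.032))
print("spL",B(706,143,.06),"washer",B(382,317,.02))
print("spR",ray(c,107,274,.06)[:2])
print("tray",[ray(c,*p,.035)[:2].round(4) for p in [(82,71),(0,80),(38,216),(134,207)]])
print("bin",[ray(c,*p,.06)[:2].round(4) for p in [(450,100),(582,89),(567,197),(464,207)]])
E
python3 m1.py
```

```text
L [0.62904193 0.10457104] R [ 0.61811219 -0.0448256 ] d 0.14979591632832384 port [0.67883397 0.02633073]
yaw -0.07302913978877129
head [0.65848377 0.02731897] port in head 0.020368063069358875 0.0004992315720583523
L line r 0.03285203044195571 value -0.03054398866578545
R line r 0.031715710186315874 value 0.006012439058505237
rR ends [ 0.38242099 -0.17187578] [ 0.47150378 -0.16439586] mid [ 0.42696239 -0.16813582] len 0.08939627154978186 ang -175.20036317918098 hub [ 0.42592658 -0.1621935 ]
rM ends [ 0.39983927 -0.03872304] [ 0.48379742 -0.06311971] mid [ 0.44181835 -0.05092137] len 0.08743092983066338 ang 163.7971161475613 hub [ 0.4394123  -0.05121996]
rL ends [0.4014254 0.0451505] [0.48986862 0.05209814] mid [0.44564701 0.04862432] len 0.08871568138580643 ang -175.5083685893455 hub [0.44329614 0.04815843]
spL [0.42891174 0.17550441] washer [0.53127418 0.00242699]
spR [ 0.64879923 -0.27404766]
tray [array([ 0.3576, -0.2623]), array([ 0.3681, -0.3748]), array([ 0.5626, -0.3777]), array([ 0.5491, -0.2285])]
bin [array([0.3977, 0.2228]), array([0.3853, 0.3907]), array([0.5302, 0.4046]), array([0.5441, 0.26  ])]
```

```bash
cat > ov.py <<'E'
from h import *
import pickle
def handle(c,ax,yaw,v,img,col,k,x0,y0):
    a=3.927-v+yaw;d=np.array([np.cos(a),np.sin(a)]);n=np.array([-d[1],d[0]])
    for z in (.122,.096):
        pts=[np.r_[ax+d*r+n*s,z] for r,s in [(.032,.006),(.08,.006),(.08,-.006),(.032,-.006)]]
        q=np.array([(proj(c,p)-[x0,y0]+.5)*k for p in pts]).astype(np.int32)
        cv2.polylines(img,[q],True,col,1)
E
python3 - <<'E'
from ov import *
o,c=pickle.load(open("w1.pkl","rb"))
im=cv2.imread("pics/w1.png")[195:345,195:415];k=3.6
im=cv2.resize(im,None,fx=k,fy=k,interpolation=cv2.INTER_CUBIC)
L=np.array([.6290,.1046]);R=np.array([.6181,-.0448])
for ax in (L,R):
    handle(c,ax,-.073,0,im,(0,255,0),k,195,195);handle(c,ax,-.073,.2,im,(0,0,255),k,195,195)
cv2.imwrite("pics/ov1.png",im)
s=bot.calibration("side")
im=cv2.imread("pics/side0.png")[140:240,280:410];k=6
im=cv2.resize(im,None,fx=k,fy=k,interpolation=cv2.INTER_CUBIC)
for ax in (L,R):
    handle(s,ax,-.073,0,im,(0,255,0),k,280,140);handle(s,ax,-.073,.2,im,(0,0,255),k,280,140)
cv2.imwrite("pics/ov2.png",im)
E
```

```text
(no output)
```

View pics/ov1.png

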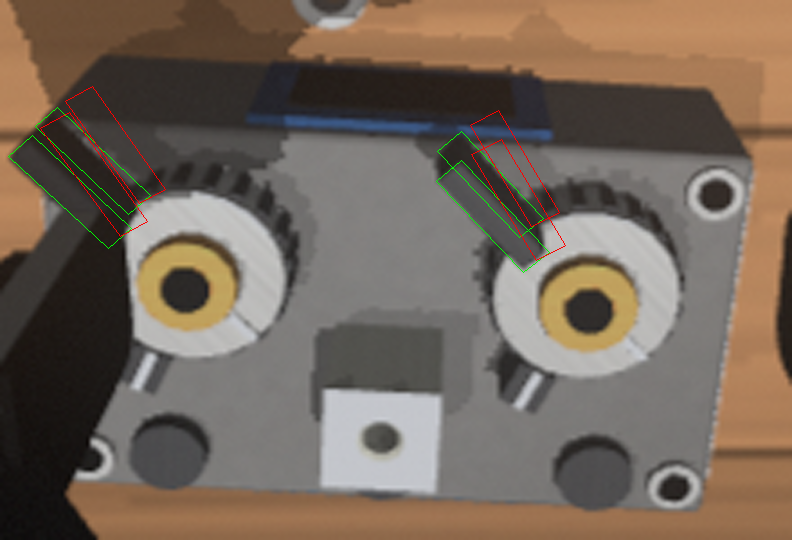

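View pics/ov2.png

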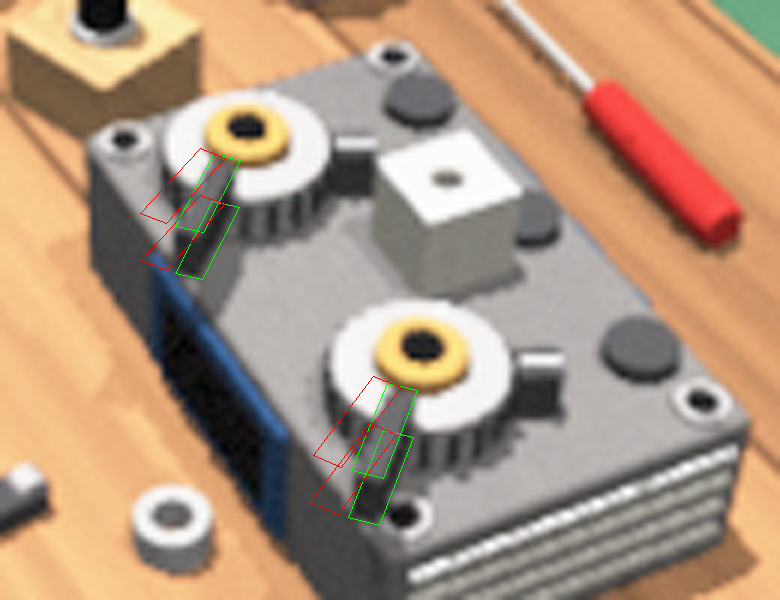

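Emit:
drive_tool:
  increments: "0.0135 0.0014 -0.016 0.09; 0.0135 0.0014 -0.016 0.09; 0.0135 0.0014 -0.016 0.09; 0.0135 0.0014 -0.016 0.09; 0.0135 0.0014 -0.016 0.09; 0.0135 0.0014 -0.016 0.09; 0.0135 0.0014 -0.016 0.09; 0.0135 0.0014 -0.016 0.09; 0 0 0 0; 0 0 0 0; 0 0 0 0"
  grip: 0.6
  squeeze: 40

```text
t: 2.7
eef_pos: [0.5836, 0.0658, 0.2002]
tool_rot: [-0.0, -0.349, 0.937, 0.0]
contact_force: [-0.4, -0.4, -0.0]
gripper_width: 0.602
```

```bash
cat > st.py <<'E'
from h import *
o=bot.get_obs();q=o["tool_rot"]
print(round(o["t"],2),o["eef_pos"].round(4),"yang",round(np.degrees(2*np.arctan2(q[2],q[1])-0)%360-90,2),q.round(4),"F",o["contact_force"].round(1),"M",o["torque"].round(2),"w",round(o["gripper_width"],3),"q7",o["q"][6].round(2))
E
python3 st.py
```

```text
2.7 [0.5836 0.0658 0.2002] yang 130.89 [-1.000e-04 -3.493e-01  9.370e-01  2.000e-04] F [-0.4 -0.4 -0. ] M [ 0.03 -0.07 -0.02] w 0.602 q7 2.21
```

Emit:
drive_tool:
  increments: "0 0 -0.0175 0; 0 0 -0.0175 0; 0 0 -0.0175 0; 0 0 -0.0175 0; 0 0 -0.0175 0; 0 0 0 0; 0 0 0 0"

```text
t: 3.28
eef_pos: [0.5836, 0.0653, 0.1129]
tool_rot: [-0.0, -0.349, 0.937, 0.0]
contact_force: [1.4, -0.5, 1.2]
gripper_width: 0.6
```

Emit:
drive_tool:
  increments: "0 0 0 0; 0 0 0 0; 0 0 0 0; 0 0 0 0; 0 0 0 0; 0 0 0 0"
  grip: 0

```text
t: 3.78
eef_pos: [0.5848, 0.0651, 0.1135]
tool_rot: [0.001, -0.35, 0.937, 0.0]
contact_force: [-1.6, 0.1, 6.7]
gripper_width: 0.087
```

```bash
python3 st.py
python3 - <<'E'
import numpy as np
L=np.array([.6290,.1046]);a=3.854
for i in range(13):
    b=a-.1*i; print(i,(L+.06*np.array([np.cos(b),np.sin(b)])).round(4), (.06*np.array([np.cos(b)-np.cos(b+.1),np.sin(b)-np.sin(b+.1)])).round(4))
E
```

```text
3.78 [0.5848 0.0651 0.1135] yang 130.92 [ 8.000e-04 -3.495e-01  9.369e-01  1.000e-04] F [-1.6  0.1  6.7] M [ 0.11  0.31 -0.03] w 0.087 q7 2.26
0 [0.5836 0.0654] [-0.0041  0.0043]
1 [0.5799 0.0701] [-0.0037  0.0047]
2 [0.5767 0.0752] [-0.0032  0.0051]
3 [0.574  0.0806] [-0.0027  0.0054]
4 [0.5719 0.0862] [-0.0021  0.0056]
5 [0.5703 0.092 ] [-0.0016  0.0058]
6 [0.5694 0.0979] [-0.001   0.0059]
7 [0.569  0.1039] [-0.0004  0.006 ]
8 [0.5692 0.1098] [0.0002 0.006 ]
9 [0.5701 0.1158] [0.0008 0.0059]
10 [0.5715 0.1216] [0.0014 0.0058]
11 [0.5735 0.1273] [0.002  0.0057]
12 [0.576  0.1327] [0.0025 0.0054]
```

Emit:
drive_tool:
  increments: "-0.0037 0.0047 0 -0.1; -0.0032 0.0051 0 -0.1; -0.0027 0.0054 0 -0.1; -0.0021 0.0056 0 -0.1; -0.0016 0.0058 0 -0.1; -0.001 0.0059 0 -0.1; -0.0004 0.006 0 -0.1; 0.0002 0.006 0 -0.1; 0.0008 0.0059 0 -0.1; 0.0014 0.0058 0 -0.1; 0.002 0.0057 0 -0.1; 0.0025 0.0054 0 -0.1"

```text
t: 4.78
eef_pos: [0.5774, 0.131, 0.1139]
tool_rot: [0.001, 0.244, 0.97, 0.0]
contact_force: [-1.6, -4.3, 8.5]
gripper_width: -0.001
```

Emit:
drive_tool:
  increments: "0 0 0 0; 0 0 0 0; 0 0 0 0"

```text
t: 5.03
eef_pos: [0.5782, 0.1326, 0.1139]
tool_rot: [0.002, 0.24, 0.971, 0.001]
contact_force: [0.9, -0.3, 6.2]
gripper_width: 0.003
```

```bash
python3 st.py
python3 - <<'E'
from ov import *
o=bot.get_obs();print(o["q"].round(2))
L=np.array([.6290,.1046]);R=np.array([.6181,-.0448])
s=bot.calibration("side");im=bot.read_camera("side")[:,:,::-1];cv2.imwrite("pics/side1.png",im)
im=cv2.resize(im[140:240,280:410],None,fx=6,fy=6,interpolation=cv2.INTER_CUBIC)
handle(s,L,-.073,1.2,im,(0,255,0),6,280,140)
cv2.imwrite("pics/ov3.png",im)
E
```

```text
5.03 [0.5782 0.1326 0.1139] yang 62.17 [0.0017 0.2405 0.9706 0.001 ] F [ 0.9 -0.3  6.2] M [ 0.12 -0.1   0.  ] w 0.003 q7 1.13
[-0.8   0.54  0.63  1.89 -0.42  0.84  1.13]
```

View pics/ov3.png

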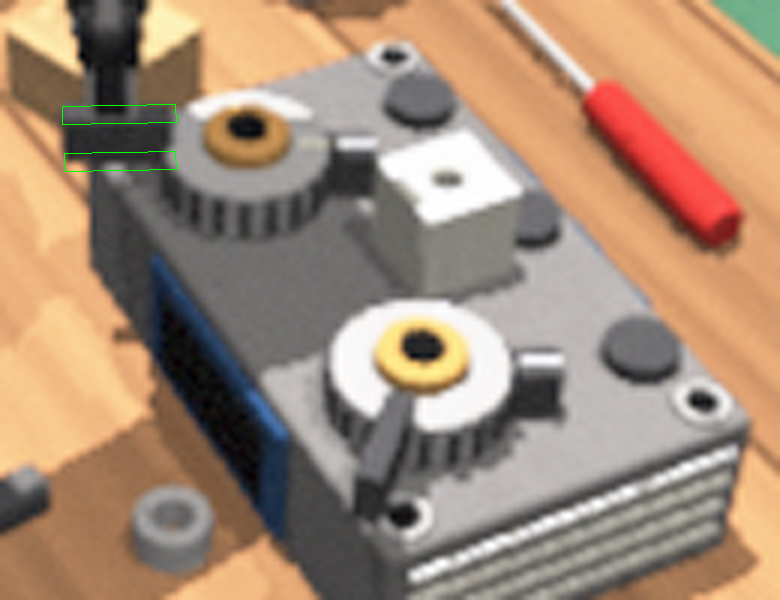

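Emit:
drive_tool:
  increments: "0 0 0 0; 0 0 0 0; 0 0 0 0; 0 0 0 0; 0 0 0.03 0; 0 0 0.03 0; 0 0 0.03 0; -0.03 -0.01 0.03 0; -0.03 -0.02 0.03 0; -0.03 -0.03 0.03 0; 0 0 0 0; 0 0 0 0"
  grip: 0.6

```text
t: 6.08
eef_pos: [0.4968, 0.0801, 0.2833]
tool_rot: [0.001, 0.241, 0.97, 0.002]
contact_force: [-0.2, 0.7, -1.0]
gripper_width: 0.599
```

```bash
python3 st.py; python3 shot.py w2;  python3 - <<'E'
from ov import *
o,c=pickle.load(open("w2.pkl","rb"))
L=np.array([.6290,.1046]);R=np.array([.6181,-.0448])
print(proj(c,[*L,.114]),proj(c,[*R,.114]))
E
```

```text
6.08 [0.4968 0.0801 0.2833] yang 62.08 [7.000e-04 2.412e-01 9.705e-01 2.500e-03] F [-0.2  0.7 -1. ] M [0.03 0.07 0.02] w 0.599 q7 0.95
6.0833 [0.4968 0.0801 0.2833] [7.000e-04 2.412e-01 9.705e-01 2.500e-03] [-0.99  0.15  0.8   1.93 -0.12  1.11  0.95]
[390.92898989 265.33559727] [275.70995722 309.74167676]
```

View pics/w2.png

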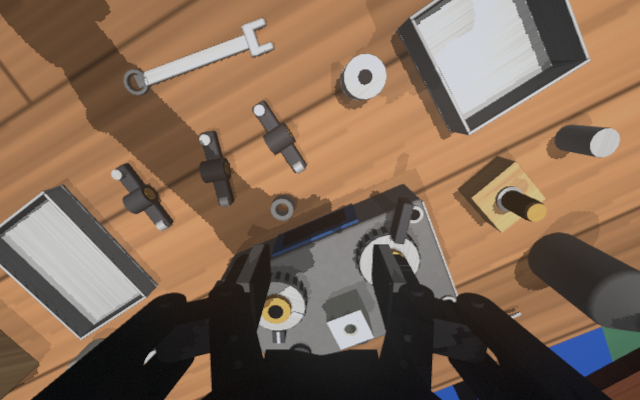

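Emit:
drive_tool:
  increments: "0.0063 -0.0137 -0.0069 0.1; 0.0063 -0.0137 -0.0069 0.1; 0.0063 -0.0137 -0.0069 0.1; 0.0063 -0.0137 -0.0069 0.1; 0.0063 -0.0137 -0.0069 0.1; 0.0063 -0.0137 -0.0069 0.1; 0.0063 -0.0137 -0.0069 0.1; 0.0063 -0.0137 -0.0069 0.1; 0.0063 -0.0137 -0.0069 0.1; 0.0063 -0.0137 -0.0069 0.1; 0.0063 -0.0137 -0.0069 0.1; 0.0063 -0.0137 -0.0069 0.1"

```text
t: 7.13
eef_pos: [0.5729, -0.0832, 0.1962]
tool_rot: [-0.002, -0.353, 0.936, 0.0]
contact_force: [-0.1, -1.1, 0.5]
gripper_width: 0.602
```

Emit:
drive_tool:
  increments: "0 0 0 0; 0 0 0 0; 0 0 0 0"

```text
t: 7.38
eef_pos: [0.5725, -0.0825, 0.1978]
tool_rot: [-0.001, -0.349, 0.937, 0.0]
contact_force: [-0.0, 0.2, 0.8]
gripper_width: 0.601
```

```bash
python3 st.py; python3 shot.py w3;  python3 - <<'E'
from ov import *
o,c=pickle.load(open("w3.pkl","rb"))
L=np.array([.6290,.1046]);R=np.array([.6181,-.0448])
im=cv2.imread("pics/w3.png")
handle(c,L,-.073,1.2,im,(0,255,0),1,0,0)
handle(c,R,-.073,0,im,(0,255,0),1,0,0)
cv2.imwrite("pics/ov4.png",im)
E
```

```text
7.38 [ 0.5725 -0.0825  0.1978] yang 130.84 [-9.000e-04 -3.489e-01  9.371e-01  5.000e-04] F [-0.   0.2  0.8] M [-0.04  0.    0.03] w 0.601 q7 2.56
7.3833 [ 0.5725 -0.0825  0.1978] [-9.000e-04 -3.489e-01  9.371e-01  5.000e-04] [-0.41  0.39  0.58  1.85 -0.25  0.98  2.56]
```

View pics/ov4.png

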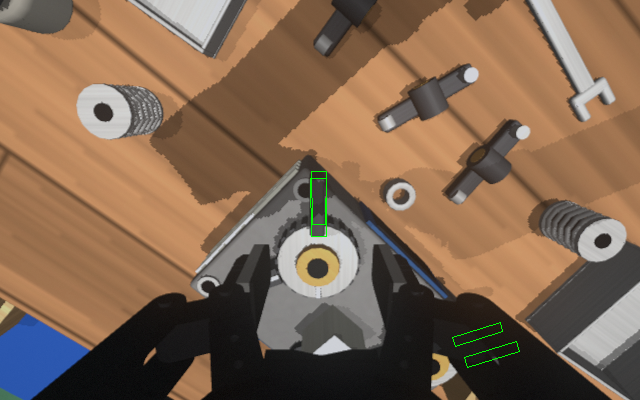

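Emit:
drive_tool:
  increments: "0 -0.0015 -0.017 0; 0 0 -0.017 0; 0 0 -0.017 0; 0 0 -0.017 0; 0 0 -0.017 0; 0 0 0 0; 0 0 0 0"

```text
t: 8.02
eef_pos: [0.5721, -0.084, 0.1136]
tool_rot: [-0.001, -0.35, 0.937, 0.0]
contact_force: [0.3, 0.1, 0.5]
gripper_width: 0.594
```

Emit:
drive_tool:
  increments: "0 0 0 0; 0 0 0 0; 0 0 0 0; 0 0 0 0; 0 0 0 0; 0 0 0 0; 0 0 0 0; 0 0 0 0"
  grip: 0

```text
t: 8.68
eef_pos: [0.5726, -0.0852, 0.114]
tool_rot: [0.0, -0.349, 0.937, 0.0]
contact_force: [-0.0, -0.1, 1.2]
gripper_width: -0.001
```

```bash
python3 st.py;python3 shot.py w4
```

```text
8.68 [ 0.5726 -0.0852  0.114 ] yang 130.91 [ 1.000e-04 -3.495e-01  9.369e-01  0.000e+00] F [-0.  -0.1  1.2] M [ 0.03  0.08 -0.02] w -0.001 q7 2.63
8.6833 [ 0.5726 -0.0852  0.114 ] [ 1.000e-04 -3.495e-01  9.369e-01  0.000e+00] [-0.36  0.49  0.53  1.91 -0.33  0.82  2.63]
```

View pics/w4.png

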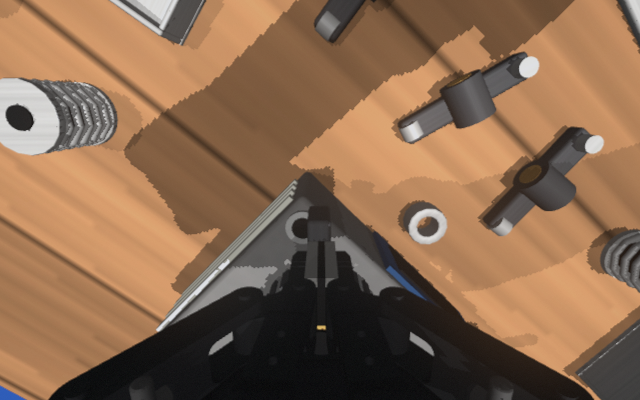

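Emit:
drive_tool:
  increments: "-0.0037 0.0047 0 -0.1; -0.0032 0.0051 0 -0.1; -0.0027 0.0054 0 -0.1; -0.0021 0.0056 0 -0.1; -0.0016 0.0058 0 -0.1; -0.001 0.0059 0 -0.1; -0.0004 0.006 0 -0.1; 0.0002 0.006 0 -0.1; 0.0008 0.0059 0 -0.1; 0.0014 0.0058 0 -0.1; 0.002 0.0057 0 -0.1; 0.0025 0.0054 0 -0.1"

```text
t: 9.73
eef_pos: [0.5647, -0.0174, 0.1138]
tool_rot: [-0.0, 0.243, 0.97, 0.0]
contact_force: [-0.1, 0.4, -0.1]
gripper_width: -0.0
```

Emit:
drive_tool:
  increments: "0 0 0 0; 0 0 0 0; 0 0 0 0"

```text
t: 9.98
eef_pos: [0.5645, -0.0183, 0.1138]
tool_rot: [-0.0, 0.239, 0.971, -0.0]
contact_force: [0.0, -0.3, -0.1]
gripper_width: -0.003
```

```bash
python3 st.py
python3 - <<'E'
from ov import *
L=np.array([.6290,.1046]);R=np.array([.6181,-.0448])
s=bot.calibration("side");im=bot.read_camera("side")[:,:,::-1];cv2.imwrite("pics/side2.png",im)
im=cv2.resize(im[140:240,280:410],None,fx=6,fy=6,interpolation=cv2.INTER_CUBIC)
handle(s,L,-.073,1.2,im,(0,255,0),6,280,140)
handle(s,R,-.073,1.2,im,(0,255,0),6,280,140)
cv2.imwrite("pics/ov5.png",im)
E
```

```text
9.98 [ 0.5645 -0.0183  0.1138] yang 62.31 [-1.000e-04  2.393e-01  9.710e-01 -2.000e-04] F [ 0.  -0.3 -0.1] M [ 0.01 -0.01  0.02] w -0.003 q7 1.53
```

View pics/ov5.png

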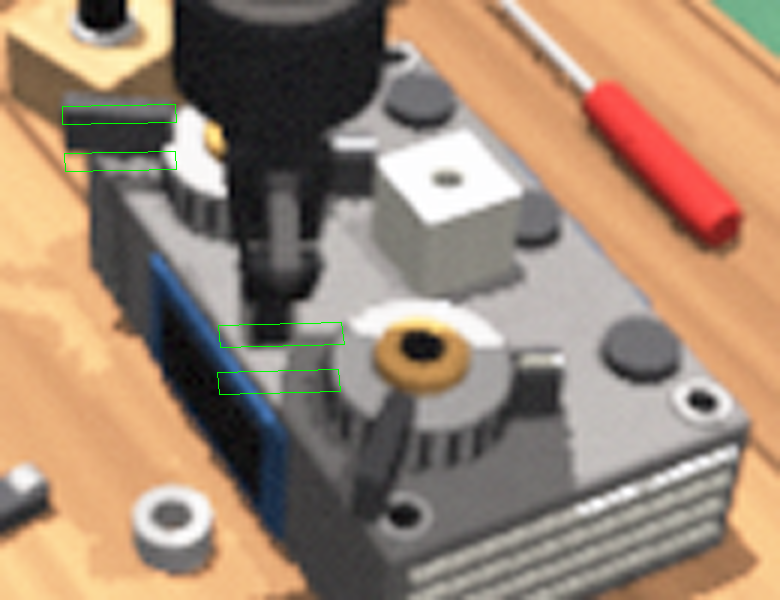

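Run:
```python
from h import *
s=bot.calibration("side")
for z in (.08,.09,.1,.11,.12,.13,.14): print(z,(proj(s,[.5645,-.0183,z])-[280,140])*6)
```

```text
0.08 [265.8613418  410.59934138]
0.09 [266.51674267 393.09267048]
0.1 [267.18182933 375.32727893]
0.11 [267.85681807 357.29738884]
0.12 [268.5419317  338.99704894]
0.13 [269.23739974 320.4201281 ]
0.14 [269.94345873 301.56030844]
```

Run:
```python
from h import *
crop("pics/side2.png","pics/side2c.png",300,130,380,210,7)
```

```text
(no output)
```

View pics/side2c.png

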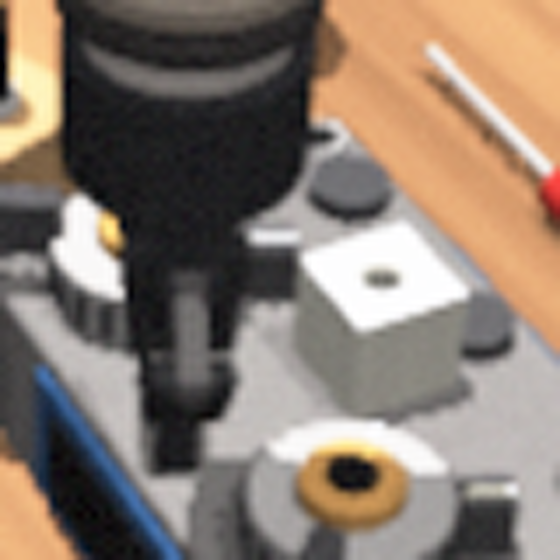

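Run:
```python
from h import *
import pickle
o,c=pickle.load(open("w4.pkl","rb"))
for d in (-.03,-.02,-.01,0,.01,.022,.03): print(d,proj(c,o["eef_pos"]-[0,0,d]))
crop("pics/w4.png","pics/w4c.png",240,160,400,360,3)
```

```text
-0.03 [319.74140691 278.06485109]
-0.02 [319.79480566 266.78457489]
-0.01 [319.84176917 256.86371687]
0 [319.88339463 248.07050192]
0.01 [319.92054321 240.2230105 ]
0.022 [319.9601673  231.85257806]
0.03 [319.98401816 226.81417736]
```

View pics/w4c.png

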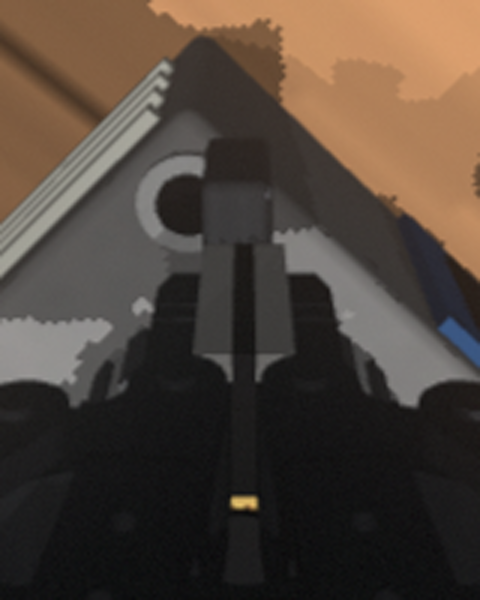

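Run:
```python
from h import *
import pickle
from scipy.spatial.transform import Rotation as Ro
o,c=pickle.load(open("w4.pkl","rb"))
R=Ro.from_quat(np.r_[o["tool_rot"][1:],o["tool_rot"][0]]).as_matrix()
for x in (0,.011):
  for d in (-.02,-.01,-.005,0,.005,.01,.022): print(x,d,proj(c,o["eef_pos"]+R@[x,0,d]).round(1))
```

```text
0 -0.02 [319.8 266.8]
0 -0.01 [319.8 256.9]
0 -0.005 [319.9 252.3]
0 0 [319.9 248.1]
0 0.005 [319.9 244. ]
0 0.01 [319.9 240.2]
0 0.022 [320.  231.9]
0.011 -0.02 [319.8 246. ]
0.011 -0.01 [319.8 237.1]
0.011 -0.005 [319.8 233.1]
0.011 0 [319.9 229.3]
0.011 0.005 [319.9 225.7]
0.011 0.01 [319.9 222.4]
0.011 0.022 [319.9 214.9]
```

Emit:
drive_tool:
  increments: "0 0 0.02 0; 0 0 0.02 0; 0.0008 -0.0066 0 0.12; 0.0008 -0.0066 0 0.12; 0.0008 -0.0066 0 0.12; 0.0008 -0.0066 0 0.12; 0.0008 -0.0066 0 0.12; 0.0008 -0.0066 0 0.12; 0.0008 -0.0066 0 0.12; 0.0008 -0.0066 0 0.12; 0.0008 -0.0066 0 0.12; 0.0008 -0.0066 0 0.12"
  grip: 0.6

```text
t: 11.03
eef_pos: [0.5725, -0.085, 0.1541]
tool_rot: [0.0, -0.353, 0.936, -0.0]
contact_force: [-0.2, -0.1, -0.5]
gripper_width: 0.606
```

Emit:
drive_tool:
  increments: "0 0 0 0; 0 0 0 0; 0 0 0 0"

```text
t: 11.28
eef_pos: [0.5726, -0.0838, 0.1539]
tool_rot: [0.0, -0.348, 0.937, 0.0]
contact_force: [-0.9, 0.6, -0.5]
gripper_width: 0.599
```

```bash
python3 st.py
```

```text
11.28 [ 0.5726 -0.0838  0.1539] yang 130.74 [ 1.000e-04 -3.481e-01  9.375e-01  2.000e-04] F [-0.9  0.6 -0.5] M [ 0.05  0.07 -0.03] w 0.599 q7 2.6
```

Take a wrist and side picture here to see the true fingertip height before descending.

```bash
python3 shot.py w5
python3 - <<'E'
from h import *
im=bot.read_camera("side")[:,:,::-1];cv2.imwrite("pics/side3.png",im)
crop("pics/side3.png","pics/side3c.png",290,130,400,230,6)
im=cv2.imread("pics/w5.png");cv2.imwrite("pics/w5c.png",cv2.resize(im[150:400,200:440],None,fx=2.4,fy=2.4))
s=bot.calibration("side")
for z in (.11,.13,.15): print(z,(proj(s,[.5726,-.0838,z])-[290,130])*6)
E
```

```text
11.2833 [ 0.5726 -0.0838  0.1539] [ 1.000e-04 -3.481e-01  9.375e-01  2.000e-04] [-0.4   0.44  0.58  1.89 -0.31  0.9   2.6 ]
0.11 [317.11431392 516.10478502]
0.13 [320.26884847 479.28887021]
0.15 [323.52417856 441.29659163]
```

View pics/side3c.png

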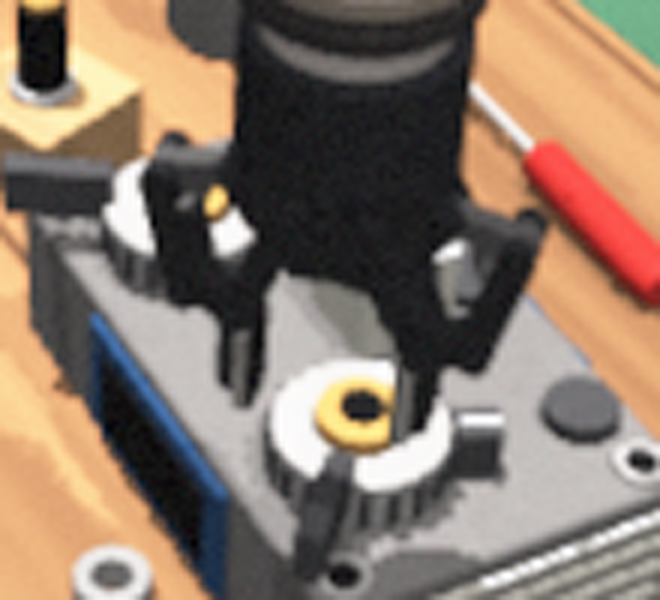

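View pics/w5c.png

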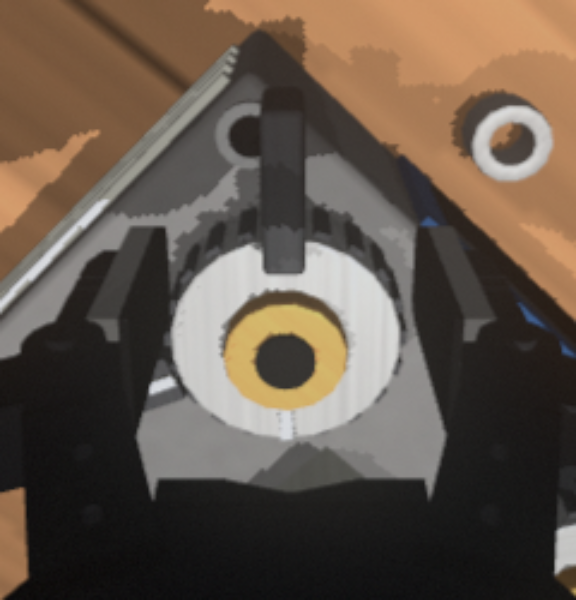

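Emit:
drive_tool:
  increments: "0 0 -0.02 0; 0 0 -0.02 0; 0 0 -0.01 0; 0 0 -0.006 0; 0 0 -0.006 0; 0 0 0 0; 0 0 0 0"

```text
t: 11.97
eef_pos: [0.573, -0.0839, 0.0921]
tool_rot: [0.0, -0.349, 0.937, -0.0]
contact_force: [0.5, -0.3, 1.4]
gripper_width: 0.595
```

```bash
python3 st.py
python3 - <<'E'
from h import *
im=bot.read_camera("side")[:,:,::-1];cv2.imwrite("pics/side4.png",im)
crop("pics/side4.png","pics/side4c.png",290,130,400,230,6)
E
```

```text
11.97 [ 0.573  -0.0839  0.0921] yang 130.91 [ 1.000e-04 -3.495e-01  9.370e-01 -1.000e-04] F [ 0.5 -0.3  1.4] M [ 0.08  0.02 -0.01] w 0.595 q7 2.66
```

View pics/side4c.png

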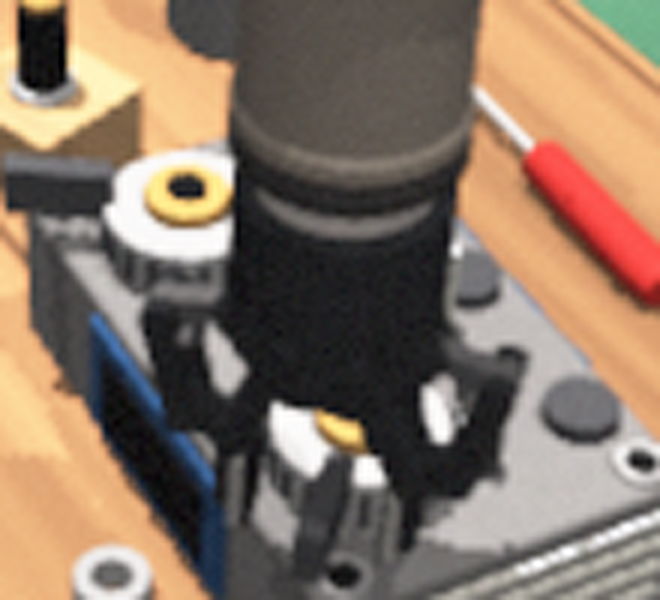

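Emit:
drive_tool:
  increments: "0 0 0 0; 0 0 0 0; 0 0 0 0; 0 0 0 0; 0 0 0 0; 0 0 0 0; 0 0 0 0; 0 0 0 0"
  grip: 0

```text
t: 12.68
eef_pos: [0.5736, -0.0846, 0.0925]
tool_rot: [0.001, -0.349, 0.937, -0.001]
contact_force: [2.5, -4.0, 4.4]
gripper_width: 0.13
```

Emit:
drive_tool:
  increments: "-0.0037 0.0047 0 -0.1; -0.0032 0.0051 0 -0.1; -0.0027 0.0054 0 -0.1; -0.0021 0.0056 0 -0.1; -0.0016 0.0058 0 -0.1; -0.001 0.0059 0 -0.1; -0.0004 0.006 0 -0.1; 0.0002 0.006 0 -0.1; 0.0008 0.0059 0 -0.1; 0.0014 0.0058 0 -0.1; 0.002 0.0057 0 -0.1; 0.0025 0.0054 0 -0.1"

```text
t: 13.68
eef_pos: [0.5667, -0.0183, 0.0925]
tool_rot: [0.002, 0.243, 0.97, -0.001]
contact_force: [7.7, -8.1, -1.6]
gripper_width: 0.135
```

Emit:
drive_tool:
  increments: "0 0 0 0; 0 0 0 0; 0 0 0 0"

```text
t: 13.93
eef_pos: [0.5668, -0.0182, 0.0924]
tool_rot: [0.002, 0.241, 0.97, -0.001]
contact_force: [5.9, -6.2, 1.1]
gripper_width: 0.132
```

```bash
python3 st.py
```

```text
13.93 [ 0.5668 -0.0182  0.0924] yang 62.09 [ 2.300e-03  2.411e-01  9.705e-01 -9.000e-04] F [ 5.9 -6.2  1.1] M [-1.23 -1.14 -0.3 ] w 0.132 q7 1.58
```

Emit:
drive_tool:
  increments: "0 0 0 0; 0 0 0 0; 0 0 0 0; 0 0 0.03 0; 0 0 0.03 0; 0 0 0.03 0; -0.013 0.006 0.02 0.08; -0.013 0.006 0.02 0.08; -0.013 0.006 0.02 0.08; -0.013 0.006 0.02 0.08; -0.013 0.006 0.02 0.08; -0.013 0.006 0.02 0.08"
  grip: 1

```text
t: 14.93
eef_pos: [0.4855, 0.0199, 0.302]
tool_rot: [-0.001, 0.001, 1.0, -0.0]
contact_force: [-0.6, 0.9, 1.1]
gripper_width: 1.0
```

Emit:
drive_tool:
  increments: "-0.013 0.006 0.02 0; 0 0.01 0.02 0; 0 0 0 0; 0 0 0 0; 0 0 0 0"

```text
t: 15.35
eef_pos: [0.4733, 0.0355, 0.3411]
tool_rot: [-0.001, 0.002, 1.0, -0.0]
contact_force: [1.1, 0.1, -0.3]
gripper_width: 0.999
```

```bash
python3 st.py;python3 shot.py w6
python3 - <<'E'
from ov import *
o,c=pickle.load(open("w6.pkl","rb"))
im=cv2.imread("pics/w6.png")[195:345,195:415];k=3.6
im=cv2.resize(im,None,fx=k,fy=k,interpolation=cv2.INTER_CUBIC)
L=np.array([.6290,.1046]);R=np.array([.6181,-.0448])
for ax in (L,R):
    handle(c,ax,-.073,1.2,im,(0,255,0),k,195,195)
cv2.imwrite("pics/ov6.png",im)
E
```

```text
15.35 [0.4733 0.0355 0.3411] yang 89.72 [-7.0e-04  2.5e-03  1.0e+00 -1.0e-04] F [ 1.1  0.1 -0.3] M [-0.03  0.05  0.02] w 0.999 q7 1.39
15.35 [0.4733 0.0355 0.3411] [-7.0e-04  2.5e-03  1.0e+00 -1.0e-04] [-1.22 -0.    1.04  1.9   0.    1.24  1.39]
```

View pics/w6.png

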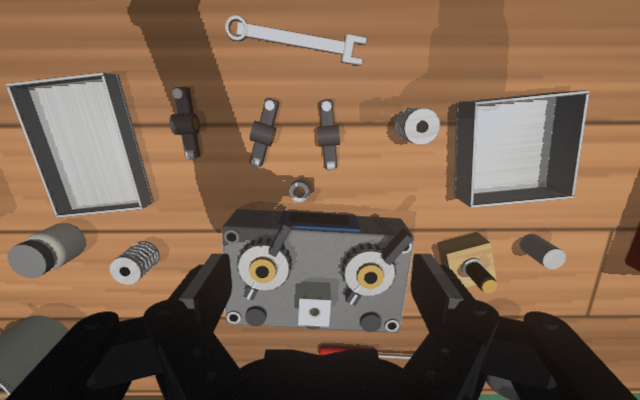

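View pics/ov6.png

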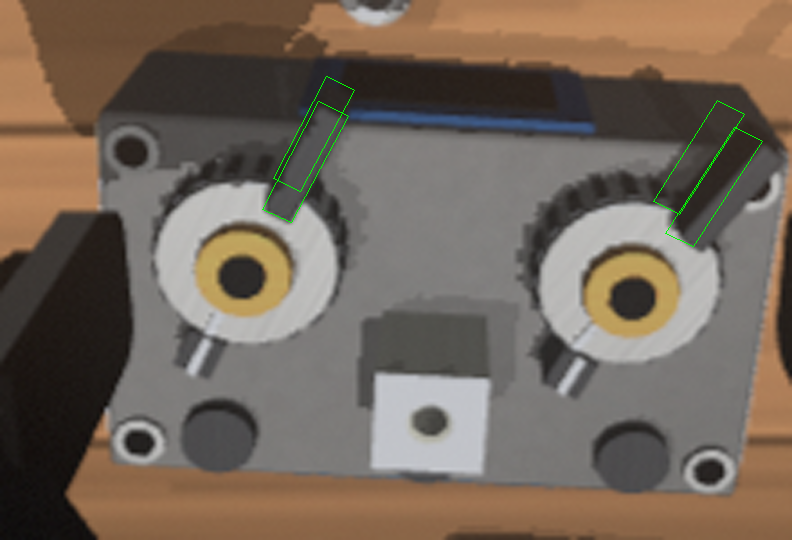

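Run:
```python
from ov import *
o,c=pickle.load(open("w6.pkl","rb"))
A=lambda x,y,z:ray(c,195+x/3.6,195+y/3.6,z)[:2]
L=A(632,293,.114);R=A(242,273,.114);P=A(431,422,.124)
print(L,R,np.linalg.norm(L-R),P)
y=(L-R);yaw=np.arctan2(-y[0],y[1]);print("yaw",yaw)
for n,ax,l in [("L",L,A(590,325,.106)),("R",R,A(208,322,.106))]:
    d=l-ax;a=np.arctan2(d[1],d[0])+np.pi-yaw;print(n,"line r",np.linalg.norm(d),"value",(3.927-a))
im=cv2.imread("pics/w6.png")[195:345,195:415];k=3.6
im=cv2.resize(im,None,fx=k,fy=k,interpolation=cv2.INTER_CUBIC)
for v,col in ((1.3,(0,255,0)),(1.4,(0,0,255)),(1.5,(255,0,0))):handle(c,L,yaw,v,im,col,k,195,195)
handle(c,R,yaw,1.2,im,(0,255,0),k,195,195)
cv2.imwrite("pics/ov7.png",im)
```

```text
[0.62860948 0.10492044] [ 0.61890367 -0.04534147] 0.15057504384313464 [0.67936448 0.02676781]
yaw -0.06450304727895254
L line r 0.024213979434518872 value 1.373058716186839
R line r 0.031328672856822955 value 1.2791828684292796
```

View pics/ov7.png

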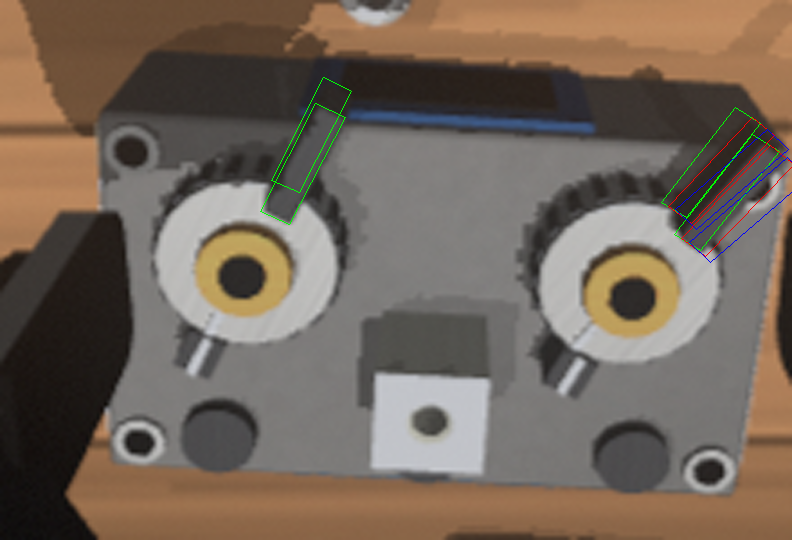

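Emit:
drive_tool:
  increments: "0.0107 0.0105 -0.0181 -0.063; 0.0107 0.0105 -0.0181 -0.063; 0.0107 0.0105 -0.0181 -0.063; 0.0107 0.0105 -0.0181 -0.063; 0.0107 0.0105 -0.0181 -0.063; 0.0107 0.0105 -0.0181 -0.063; 0.0107 0.0105 -0.0181 -0.063; 0.0107 0.0105 -0.0181 -0.063; 0.0107 0.0105 -0.0181 -0.063; 0.0107 0.0105 -0.0181 -0.063; 0 0 0 0; 0 0 0 0"
  grip: 0.5

```text
t: 16.4
eef_pos: [0.58, 0.1393, 0.1587]
tool_rot: [-0.001, 0.312, 0.95, -0.002]
contact_force: [-1.0, -0.6, 0.6]
gripper_width: 0.5
```

```bash
python3 st.py;python3 shot.py w7
```

```text
16.4 [0.58   0.1393 0.1587] yang 53.62 [-0.0012  0.3122  0.95   -0.0024] F [-1.  -0.6  0.6] M [-0.02 -0.04  0.03] w 0.5 q7 1.12
16.4 [0.58   0.1393 0.1587] [-0.0012  0.3122  0.95   -0.0024] [-1.02  0.6   0.96  1.85 -0.57  1.    1.12]
```

View pics/w7.png

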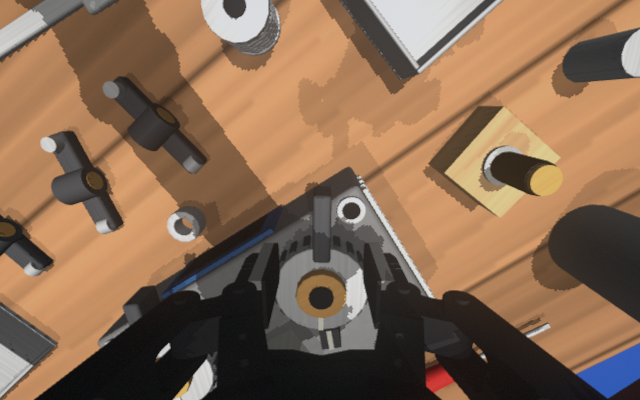

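Emit:
drive_tool:
  increments: "0 0.001 -0.02 0; 0 0 -0.02 0; 0 0 -0.01 0; 0 0 -0.009 0; 0 0 -0.008 0; 0 0 0 0; 0 0 0 0"

```text
t: 17.03
eef_pos: [0.5811, 0.1412, 0.0942]
tool_rot: [0.0, 0.313, 0.95, 0.0]
contact_force: [0.1, -0.2, 0.1]
gripper_width: 0.502
```

Emit:
drive_tool:
  increments: "0 0 0 0; 0 0 0 0; 0 0 0 0; 0 0 0 0; 0 0 0 0; 0 0 0 0; 0 0 0 0"
  grip: 0

```text
t: 17.62
eef_pos: [0.5806, 0.1405, 0.0947]
tool_rot: [-0.0, 0.313, 0.95, -0.0]
contact_force: [-4.8, -1.3, 5.5]
gripper_width: 0.129
```

```bash
python3 st.py
```

```text
17.62 [0.5806 0.1405 0.0947] yang 53.47 [-3.000e-04  3.134e-01  9.496e-01 -1.000e-04] F [-4.8 -1.3  5.5] M [-0.48  0.79 -0.36] w 0.129 q7 1.18
```

Emit:
drive_tool:
  increments: "-0.0026 -0.0039 0 0.076; -0.0023 -0.0039 0 0.076; 0 0 0 0; 0 0 0 0; 0 0 0 0"

```text
t: 18.03
eef_pos: [0.5752, 0.1324, 0.0946]
tool_rot: [-0.001, 0.24, 0.971, -0.0]
contact_force: [-5.3, -3.2, 9.5]
gripper_width: 0.13
```

```bash
python3 st.py
```

```text
18.03 [0.5752 0.1324 0.0946] yang 62.19 [-8.000e-04  2.403e-01  9.707e-01 -3.000e-04] F [-5.3 -3.2  9.5] M [-0.62  1.21 -0.13] w 0.13 q7 1.31
```

Emit:
drive_tool:
  increments: "0 0 0 0; 0 0 0 0; 0 0 0 0; 0 0 0.03 0; 0 0 0.03 0; 0 0 0.03 0; -0.013 -0.01 0.02 0.08; -0.013 -0.012 0.02 0.08; -0.013 -0.015 0.02 0.08; -0.013 -0.015 0.02 0.08; -0.013 -0.015 0.02 0.08; -0.013 -0.015 0.02 0.08"
  grip: 1

```text
t: 19.03
eef_pos: [0.4976, 0.0509, 0.3046]
tool_rot: [0.0, -0.0, 1.0, -0.0]
contact_force: [-0.2, -0.1, 1.2]
gripper_width: 1.0
```

Emit:
drive_tool:
  increments: "-0.013 -0.014 0.02 0; -0.013 0 0.02 0; 0 0 0 0; 0 0 0 0; 0 0 0 0"

```text
t: 19.45
eef_pos: [0.472, 0.0385, 0.3434]
tool_rot: [-0.0, 0.001, 1.0, 0.0]
contact_force: [-0.8, 0.4, -0.5]
gripper_width: 0.997
```

```bash
python3 st.py;python3 shot.py w8
python3 - <<'E'
from ov import *
o,c=pickle.load(open("w8.pkl","rb"))
im=cv2.imread("pics/w8.png")[195:345,195:415];k=3.6
im=cv2.resize(im,None,fx=k,fy=k,interpolation=cv2.INTER_CUBIC)
L=np.array([.6288,.1047]);R=np.array([.6185,-.0450])
for ax in (L,R):
    handle(c,ax,-.069,1.2,im,(0,255,0),k,195,195)
cv2.imwrite("pics/ov8.png",im)
E
```

```text
19.45 [0.472  0.0385 0.3434] yang 89.87 [-1.0e-04  1.2e-03  1.0e+00  4.0e-04] F [-0.8  0.4 -0.5] M [ 0.    0.02 -0.03] w 0.997 q7 1.37
19.45 [0.472  0.0385 0.3434] [-1.0e-04  1.2e-03  1.0e+00  4.0e-04] [-1.22 -0.01  1.03  1.9   0.01  1.25  1.37]
```

View pics/ov8.png

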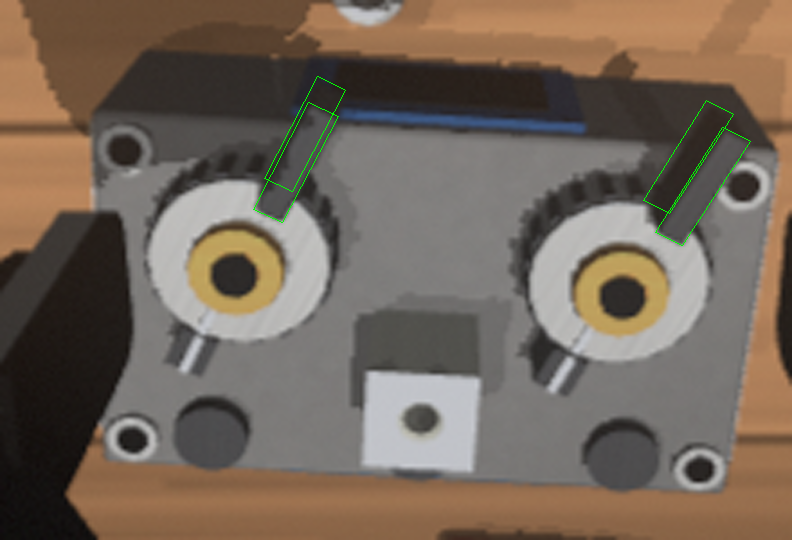

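View pics/w8.png

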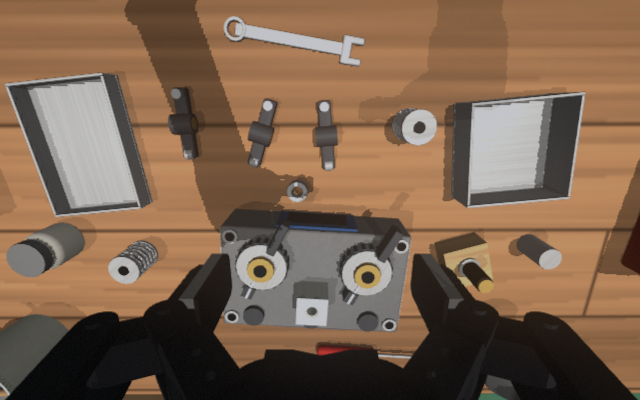

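Emit:
drive_tool:
  increments: "0 0.031 0 0; 0 0.031 0 0; 0 0.031 0 0; 0 0.031 0 0; 0 0.031 0 0; 0 0.031 0 0; 0 0.031 0 0; 0 0.031 0 0; 0 0 0 0; 0 0 0 0; 0 0 0 0"

```text
t: 20.42
eef_pos: [0.4722, 0.2849, 0.3423]
tool_rot: [-0.0, 0.002, 1.0, -0.002]
contact_force: [0.3, -0.7, -0.1]
gripper_width: 0.999
```

```bash
python3 st.py;python3 shot.py w9
python3 - <<'E'
from h import *
crop("pics/w9.png","pics/w9c.png",230,210,430,350,3.6)
im=bot.read_camera("side")[:,:,::-1];cv2.imwrite("pics/side5.png",im)
crop("pics/side5.png","pics/side5c.png",240,100,360,190,6)
im=bot.read_camera("scene")[:,:,::-1];cv2.imwrite("pics/scene5.png",im)
E
```

```text
20.42 [0.4722 0.2849 0.3423] yang 89.75 [-5.0e-04  2.2e-03  1.0e+00 -1.8e-03] F [ 0.3 -0.7 -0.1] M [-0.   -0.   -0.01] w 0.999 q7 1.11
20.4167 [0.4722 0.2849 0.3423] [-5.0e-04  2.2e-03  1.0e+00 -1.8e-03] [-1.38  0.23  0.88  1.74 -0.18  1.27  1.11]
```

View pics/w9.png

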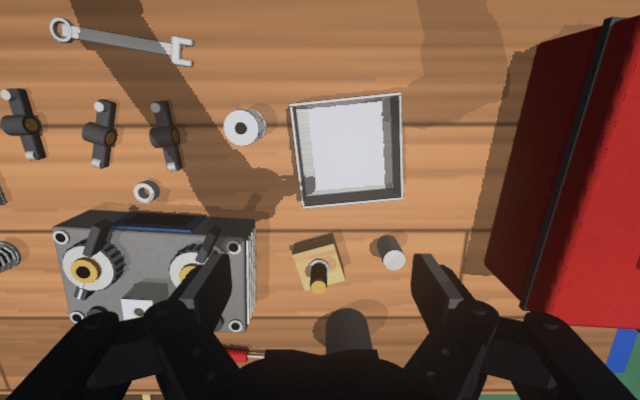

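View pics/w9c.png

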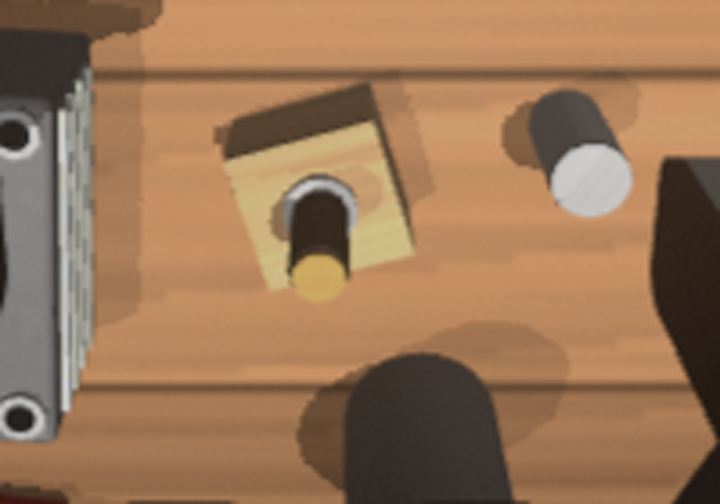

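View pics/side5c.png

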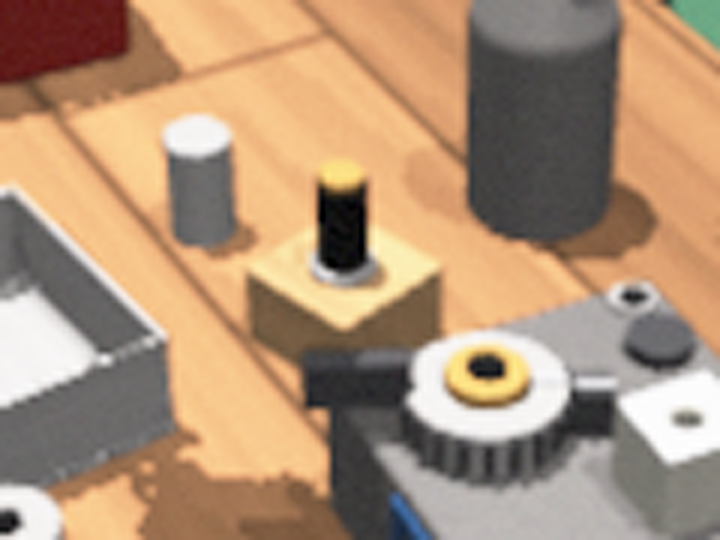

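Run:
```python
from h import *
import pickle
o,c=pickle.load(open("w9.pkl","rb"))
print("cap",ray(c,318.9,287.2,.1),"flange",ray(c,318.9,268.6,.048))
print("stand corners",[ray(c,230+x/3.6,210+y/3.6,.044).round(4) for x,y in [(224,159),(375,121),(413,253),(270,291)]])
print("bottle base",ray(c,230+420/3.6,210+380/3.6,.0),"socket",ray(c,230+592/3.6,210+180/3.6,.06))
s=bot.calibration("side");print("side cap",ray(s,240+342/6,100+175/6,.1),"port",ray(s,240+687/6,100+417/6,.124))
o,c=pickle.load(open("w8.pkl","rb"))
A=lambda x,y,z:ray(c,195+x/3.6,195+y/3.6,z)[:2]
L=A(622,296,.114);R=A(235,274,.114);P=A(421,419,.124);print(L,R,P,(L+R)/2)
y=L-R;yaw=np.arctan2(-y[0],y[1]);print(yaw,(L+R)/2+.055*np.array([np.cos(yaw),np.sin(yaw)]))
```

```text
cap [0.65447487 0.28135193 0.1       ] flange [0.65373594 0.28096541 0.048     ]
stand corners [array([0.6296, 0.238 , 0.044 ]), array([0.6112, 0.3056, 0.044 ]), array([0.678 , 0.3237, 0.044 ]), array([0.698 , 0.2573, 0.044 ])]
bottle base [0.78177296 0.33238871 0.        ] socket [0.63212585 0.39954997 0.06      ]
side cap [0.65103591 0.27523056 0.1       ] port [0.67643823 0.02329667 0.124     ]
[0.63035746 0.10510669] [ 0.62002552 -0.04506936] [0.67898446 0.02645949] [0.62519149 0.03001866]
-0.06869064548332038 [0.68006178 0.02624365]
```

Emit:
drive_tool:
  increments: "0.0182 -0.0004 -0.018 0; 0.0182 -0.0004 -0.018 0; 0.0182 -0.0004 -0.018 0; 0.0182 -0.0004 -0.018 0; 0.0182 -0.0004 -0.018 0; 0.0182 -0.0004 -0.018 0; 0.0182 -0.0004 -0.018 0; 0.0182 -0.0004 -0.018 0; 0.0182 -0.0004 -0.018 0; 0.0182 -0.0004 -0.018 0; 0 0 0 0; 0 0 0 0"
  grip: 0.7

```text
t: 21.57
eef_pos: [0.6541, 0.2799, 0.1628]
tool_rot: [-0.001, 0.003, 1.0, -0.001]
contact_force: [1.3, -0.6, 0.5]
gripper_width: 0.701
```

```bash
python3 st.py;python3 shot.py w10
```

```text
21.57 [0.6541 0.2799 0.1628] yang 89.66 [-8.e-04  3.e-03  1.e+00 -8.e-04] F [ 1.3 -0.6  0.5] M [-0.01  0.05 -0.  ] w 0.701 q7 1.46
21.5667 [0.6541 0.2799 0.1628] [-8.e-04  3.e-03  1.e+00 -8.e-04] [-0.95  0.7   0.73  1.55 -0.5   1.09  1.46]
```

View pics/w10.png

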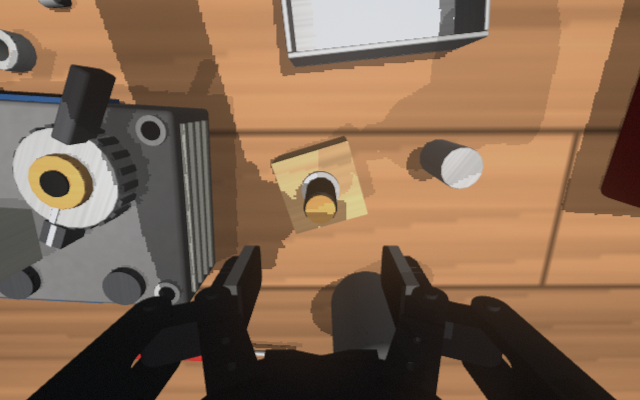

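Run:
```python
from h import *
import pickle
o,c=pickle.load(open("w10.pkl","rb"))
print(ray(c,320,207,.1),ray(c,321,187,.048),proj(c,[.6541,.2799,.1]))
```

```text
[0.65143169 0.27988845 0.1       ] [0.65018185 0.28067919 0.048     ] [320.04141122 210.43054712]
```

Emit:
drive_tool:
  increments: "-0.001 0 -0.019 0; 0 0 -0.019 0; 0 0 -0.019 0; 0 0 -0.019 0; 0 0 -0.019 0; 0 0 -0.019 0; 0 0 0 0; 0 0 0 0"

```text
t: 22.28
eef_pos: [0.6524, 0.282, 0.0507]
tool_rot: [-0.0, 0.002, 1.0, 0.0]
contact_force: [0.7, 0.1, 1.2]
gripper_width: 0.696
```

```bash
python3 st.py
python3 - <<'E'
from h import *
im=bot.read_camera("side")[:,:,::-1];cv2.imwrite("pics/side6.png",im)
crop("pics/side6.png","pics/side6c.png",240,80,360,180,6)
E
```

```text
22.28 [0.6524 0.282  0.0507] yang 89.81 [-2.0e-04  1.7e-03  1.0e+00  1.0e-04] F [0.7 0.1 1.2] M [ 0.04  0.   -0.02] w 0.696 q7 1.52
```

View pics/side6c.png

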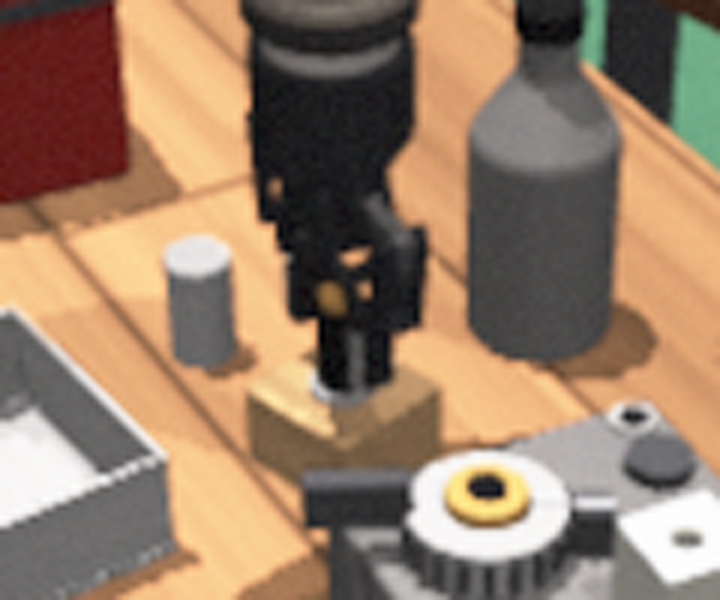

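Emit:
drive_tool:
  increments: "0 0 0 0; 0 0 0 0; 0 0 0 0; 0 0 0 0; 0 0 0 0; 0 0 0 0; 0 0 0 0; 0 0 0 0"
  grip: 0
  squeeze: 60

```text
t: 23.0
eef_pos: [0.6539, 0.2815, 0.0516]
tool_rot: [0.001, 0.002, 1.0, 0.0]
contact_force: [-1.1, -1.0, 7.8]
gripper_width: 0.292
```

```bash
python3 st.py
```

```text
23.0 [0.6539 0.2815 0.0516] yang 89.77 [8.e-04 2.e-03 1.e+00 4.e-04] F [-1.1 -1.   7.8] M [-0.18  0.37  0.02] w 0.292 q7 1.52
```

Emit:
drive_tool:
  increments: "0 0 0.01 0; 0 0 0.02 0; 0 0 0.024 0; 0 0 0.03 0; 0 0 0.03 0; 0 0 0.03 0; 0 0 0 0; 0 0 0 0"

```text
t: 23.67
eef_pos: [0.6542, 0.2819, 0.1965]
tool_rot: [0.002, 0.002, 1.0, 0.001]
contact_force: [-0.3, 0.3, -0.8]
gripper_width: 0.287
```

Emit:
drive_tool:
  increments: "0.0025 -0.025 0 0; 0.0025 -0.025 0 0; 0.0025 -0.025 0 0; 0.0025 -0.025 0 0; 0.0025 -0.025 0 0; 0.0025 -0.025 0 0; 0.0025 -0.025 0 0; 0.0025 -0.025 0 0; 0.0025 -0.025 0 0; 0.0025 -0.025 0 0; 0 -0.005 0 0; 0 0 0 0"

```text
t: 24.67
eef_pos: [0.677, 0.0235, 0.1929]
tool_rot: [-0.001, 0.004, 1.0, -0.001]
contact_force: [0.2, 0.5, -0.9]
gripper_width: 0.29
```

Emit:
drive_tool:
  increments: "0 0 0 0; 0 0 0 0; 0 0 0 0"

```text
t: 24.92
eef_pos: [0.6778, 0.029, 0.1932]
tool_rot: [-0.0, 0.0, 1.0, 0.0]
contact_force: [-0.6, 0.2, -1.2]
gripper_width: 0.292
```

```bash
python3 st.py; python3 shot.py w11
python3 - <<'E'
from h import *
im=bot.read_camera("side")[:,:,::-1];cv2.imwrite("pics/side7.png",im)
crop("pics/side7.png","pics/side7c.png",300,110,410,210,6)
im=bot.read_camera("scene")[:,:,::-1];cv2.imwrite("pics/scene7.png",im)
crop("pics/scene7.png","pics/scene7c.png",250,150,360,260,6)
E
```

```text
24.92 [0.6778 0.029  0.1932] yang 89.94 [-5.e-04  5.e-04  1.e+00  4.e-04] F [-0.6  0.2 -1.2] M [ 0.05 -0.03  0.03] w 0.292 q7 1.81
24.9167 [0.6778 0.029  0.1932] [-5.e-04  5.e-04  1.e+00  4.e-04] [-0.63  0.61  0.75  1.61 -0.46  1.1   1.81]
```

View pics/side7c.png

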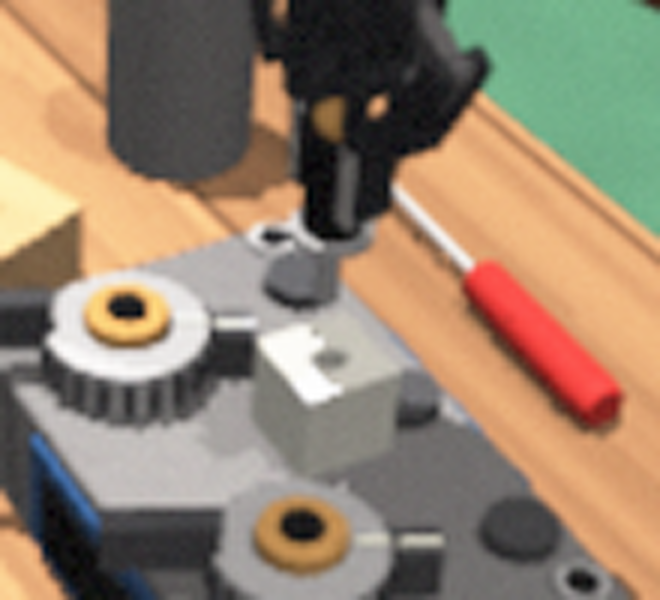

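View pics/scene7c.png

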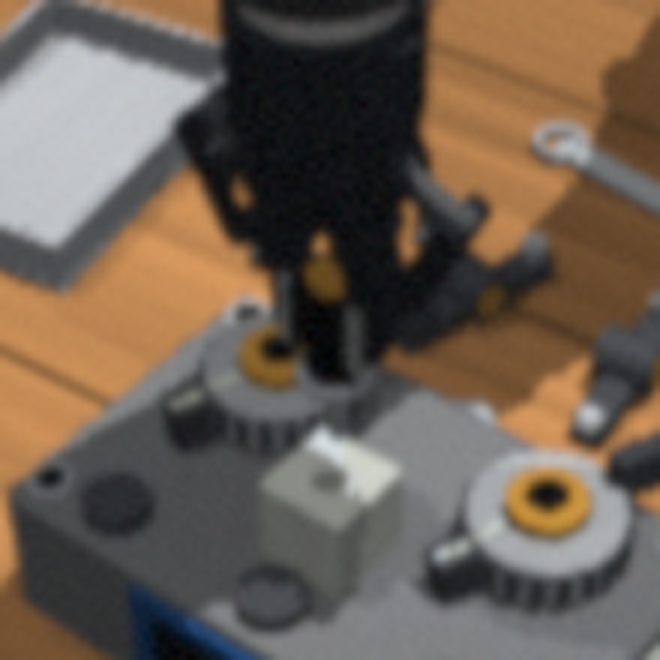

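View pics/w11.png

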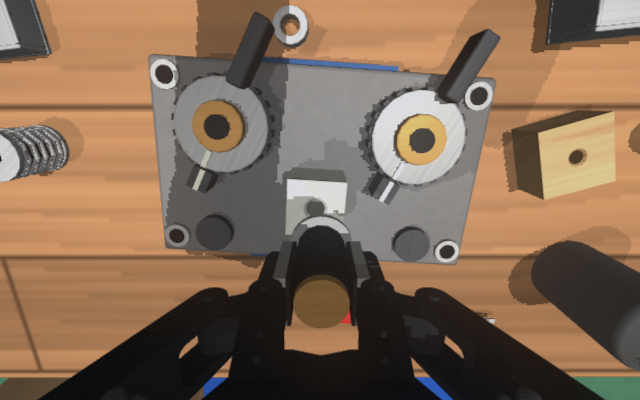

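Run:
```python
from h import *
import pickle
crop("pics/w11.png","pics/w11c.png",270,160,370,260,6)
o,c=pickle.load(open("w11.pkl","rb"))
print(ray(c,316,208,.124))
s=bot.calibration("side");print(ray(s,300+332/6,110+357/6,.124)); 
c2=bot.calibration("scene");print(ray(c2,250+329/6,150+482/6,.124))
# where is flange now: z flange top = eef+(.048-.0516)
zf=.1932-.0016-.004+.002
print("flange side",ray(s,300+335/6,110+228/6,zf+.002),"scene",ray(c2,250+332/6,150+372/6,zf+.002),zf)
```

```text
[0.67814633 0.02611192 0.124     ]
[0.67823862 0.02226604 0.124     ]
[0.68165958 0.02854662 0.124     ]
flange side [0.67393284 0.02347158 0.1916    ] scene [0.68205047 0.03214402 0.1916    ] 0.18960000000000002
```

View pics/w11c.png

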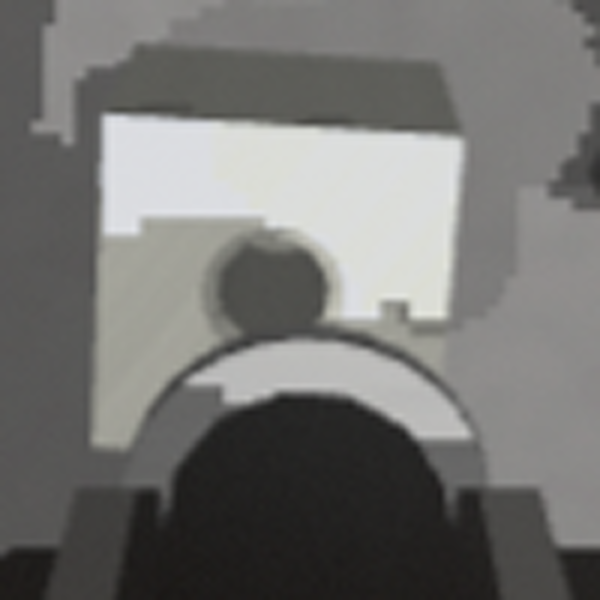

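Emit:
drive_tool:
  increments: "0.0022 -0.0028 0 0; 0 0 -0.01 0; 0 0 -0.01 0; 0 0 -0.005 0; 0 0 -0.004 0; 0 0 -0.004 0; 0 0 0 0; 0 0 0 0"

```text
t: 25.73
eef_pos: [0.6802, 0.0238, 0.1606]
tool_rot: [-0.0, 0.002, 1.0, -0.0]
contact_force: [-0.1, -0.5, -1.2]
gripper_width: 0.29
```

```bash
python3 st.py
python3 - <<'E'
from h import *
im=bot.read_camera("side")[:,:,::-1];cv2.imwrite("pics/side8.png",im)
crop("pics/side8.png","pics/side8c.png",310,120,400,200,8)
im=bot.read_camera("scene")[:,:,::-1];cv2.imwrite("pics/scene8.png",im)
crop("pics/scene8.png","pics/scene8c.png",260,170,350,260,8)
E
```

```text
25.73 [0.6802 0.0238 0.1606] yang 89.78 [-1.e-04  2.e-03  1.e+00 -1.e-04] F [-0.1 -0.5 -1.2] M [ 0.   -0.01  0.05] w 0.29 q7 1.84
```

View pics/side8c.png

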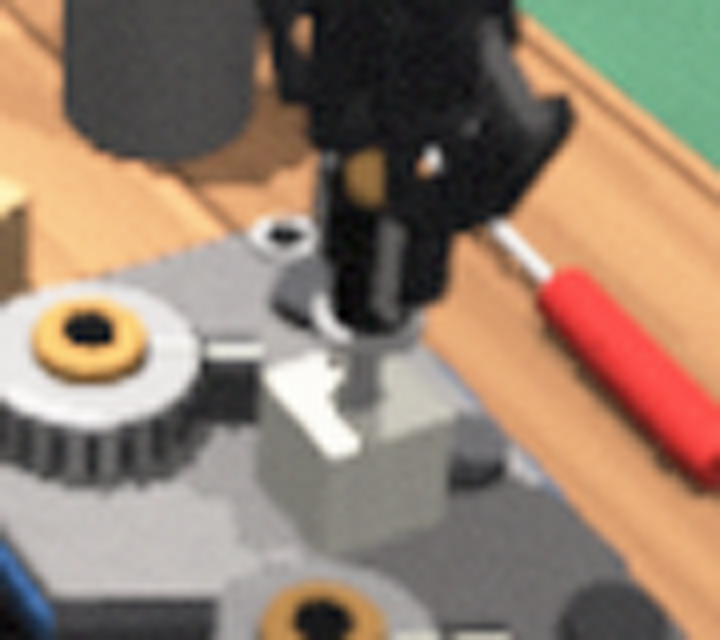

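View pics/scene8c.png

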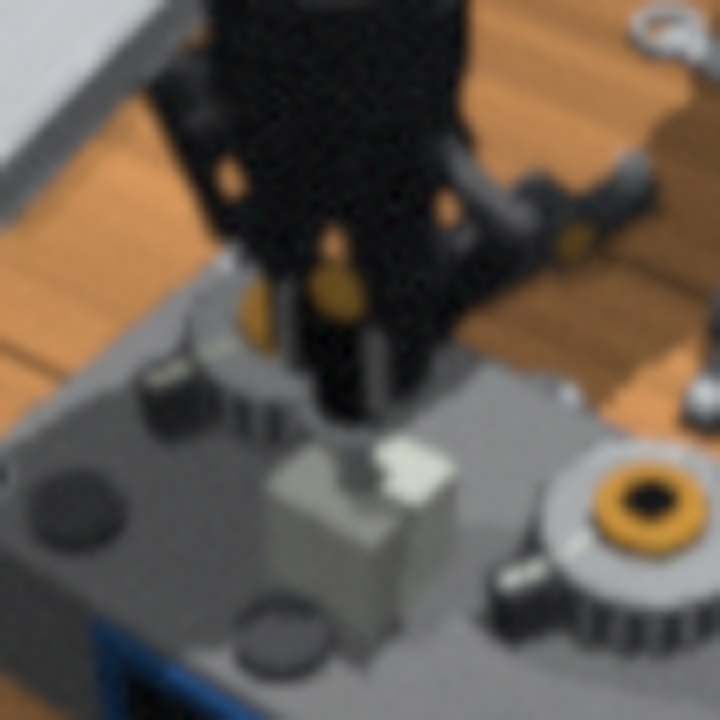

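Emit:
drive_tool:
  increments: "0 0 -0.004 0; 0 0 -0.004 0; 0 0 -0.004 0; 0 0 0 0; 0 0 0 0"

```text
t: 26.25
eef_pos: [0.68, 0.0239, 0.1484]
tool_rot: [-0.0, 0.002, 1.0, -0.0]
contact_force: [0.4, 0.2, -1.3]
gripper_width: 0.289
```

```bash
python3 st.py
```

```text
26.25 [0.68   0.0239 0.1484] yang 89.78 [-4.0e-04  1.9e-03  1.0e+00 -0.0e+00] F [ 0.4  0.2 -1.3] M [-0.01  0.01 -0.01] w 0.289 q7 1.84
```

Sliding in without force. Continue to seat.

Emit:
drive_tool:
  increments: "0 0 -0.004 0; 0 0 -0.004 0; 0 0 -0.004 0; 0 0 -0.003 0; 0 0 -0.002 0; 0 0 0 0; 0 0 0 0"

```text
t: 26.83
eef_pos: [0.6803, 0.0238, 0.1318]
tool_rot: [0.0, 0.002, 1.0, -0.0]
contact_force: [0.4, 0.7, -2.1]
gripper_width: 0.287
```

```bash
python3 st.py
python3 - <<'E'
from h import *
im=bot.read_camera("side")[:,:,::-1];cv2.imwrite("pics/side9.png",im)
crop("pics/side9.png","pics/side9c.png",310,120,400,200,8)
E
```

```text
26.83 [0.6803 0.0238 0.1318] yang 89.78 [ 0.      0.0019  1.     -0.    ] F [ 0.4  0.7 -2.1] M [ 0.01 -0.03 -0.04] w 0.287 q7 1.85
```

View pics/side9c.png

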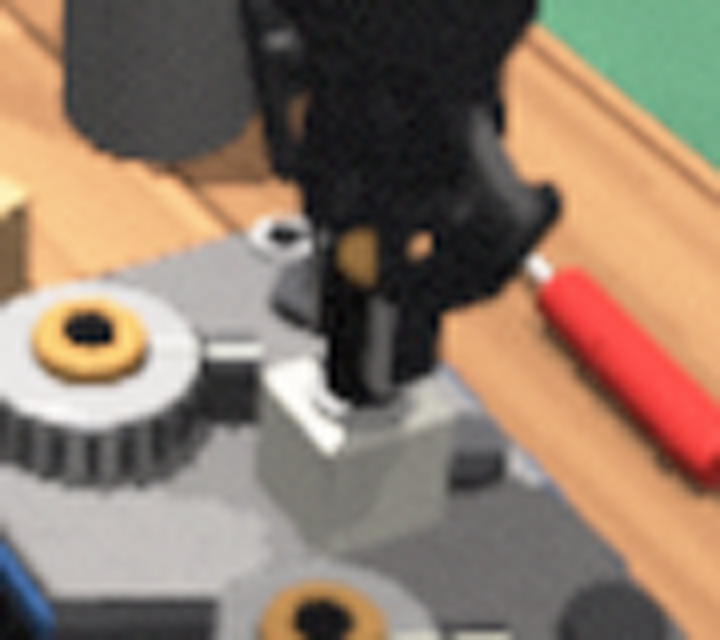

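Emit:
drive_tool:
  increments: "0 0 -0.002 0; 0 0 -0.002 0; 0 0 0 0; 0 0 0 0"

```text
t: 27.22
eef_pos: [0.6805, 0.0238, 0.1315]
tool_rot: [0.0, 0.002, 1.0, 0.001]
contact_force: [-10.9, 2.0, 23.7]
gripper_width: 0.288
```

```bash
python3 st.py
```

```text
27.22 [0.6805 0.0238 0.1315] yang 89.77 [5.0e-04 2.0e-03 1.0e+00 1.1e-03] F [-10.9   2.   23.7] M [ 0.46  2.32 -0.02] w 0.288 q7 1.86
```

Seated (24 N, flange on the boss). Release and rise, then look.

Emit:
drive_tool:
  increments: "0 0 0.001 0; 0 0 0 0; 0 0 0 0; 0 0 0 0; 0 0 0 0; 0 0 0.02 0; 0 0 0.03 0; 0 0 0.03 0; 0 0 0.03 0; -0.02 0 0.03 0; -0.03 0 0.02 0; -0.03 0 0.01 0"
  grip: 0.7

```text
t: 28.22
eef_pos: [0.6009, 0.0231, 0.3013]
tool_rot: [0.002, 0.002, 1.0, -0.0]
contact_force: [-0.5, 0.6, 0.6]
gripper_width: 0.699
```

Emit:
drive_tool:
  increments: "-0.03 0 0.02 0; -0.03 0 0.02 0; -0.03 0.01 0 0; -0.03 0 0 0; 0 0 0 0; 0 0 0 0; 0 0 0 0"
  grip: 1

```text
t: 28.8
eef_pos: [0.4807, 0.0341, 0.3391]
tool_rot: [0.0, 0.002, 1.0, 0.0]
contact_force: [-0.5, 0.2, -0.8]
gripper_width: 0.998
```

```bash
python3 st.py; python3 shot.py w12
python3 - <<'E'
from h import *
im=bot.read_camera("side")[:,:,::-1];cv2.imwrite("pics/side10.png",im)
crop("pics/side10.png","pics/side10c.png",280,110,410,230,5)
E
```

```text
28.8 [0.4807 0.0341 0.3391] yang 89.81 [5.0e-04 1.6e-03 1.0e+00 4.0e-04] F [-0.5  0.2 -0.8] M [ 0.02 -0.   -0.03] w 0.998 q7 1.42
28.8 [0.4807 0.0341 0.3391] [5.0e-04 1.6e-03 1.0e+00 4.0e-04] [-1.07  0.03  0.91  1.89 -0.02  1.24  1.42]
```

View pics/side10c.png

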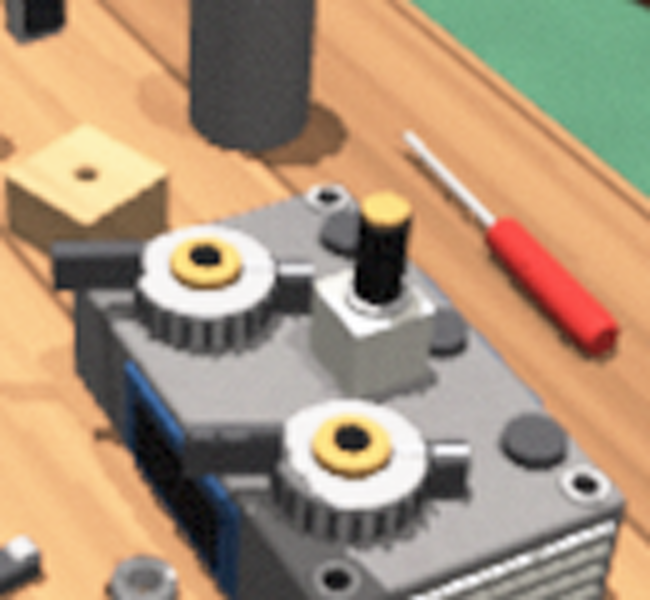

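View pics/w12.png

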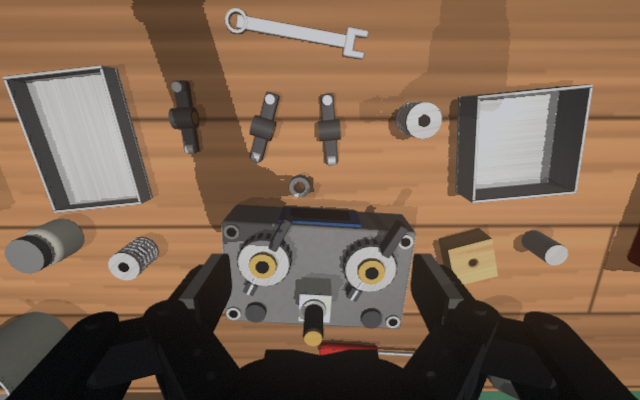

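Run:
```python
from h import *
import pickle
o,c=pickle.load(open("w9.pkl","rb"))
q=np.array([ray(c,*p,.06)[:2] for p in [(291,104),(401,94),(403,198),(303,208)]]);print(q.round(4),q.mean(0),[np.linalg.norm(q[i]-q[i-1]).round(3) for i in range(4)])
o,c=pickle.load(open("w12.pkl","rb"))
q=np.array([ray(c,*p,.06)[:2] for p in [(458,97),(592,87),(577,193),(462,202)]]);print(q.round(4),q.mean(0),[np.linalg.norm(q[i]-q[i-1]).round(3) for i in range(4)])
q=np.array([ray(c,*p,.035)[:2] for p in [(5,77),(103,66),(151,199),(55,211)]]);print(q.round(4),q.mean(0),[np.linalg.norm(q[i]-q[i-1]).round(3) for i in range(4)])
print("spL",ray(c,424,121,.06),"spR",ray(c,123,267,.06))
print("probe cap",ray(c,313,339,.18),"flange",ray(c,313,312,.126))
crop("pics/w12.png","pics/w12a.png",150,70,450,205,2.6)
crop("pics/w12.png","pics/w12b.png",0,55,160,225,3.5)
```

```text
[[0.3977 0.2453]
 [0.3857 0.3921]
 [0.5305 0.4055]
 [0.5454 0.2582]] [0.46484559 0.32524768] [np.float64(0.148), np.float64(0.147), np.float64(0.145), np.float64(0.148)]
[[0.3987 0.2177]
 [0.3868 0.3927]
 [0.5322 0.4083]
 [0.5452 0.2424]] [0.4657465 0.3152939] [np.float64(0.149), np.float64(0.175), np.float64(0.146), np.float64(0.166)]
[[ 0.3701 -0.3975]
 [ 0.3566 -0.2603]
 [ 0.5463 -0.2267]
 [ 0.5653 -0.3795]] [ 0.45958081 -0.3159902 ] [np.float64(0.196), np.float64(0.138), np.float64(0.193), np.float64(0.154)]
spL [0.42949996 0.17555709 0.06      ] spR [ 0.64980156 -0.27474113  0.06      ]
probe cap [0.68220335 0.02481518 0.18      ] flange [0.68432269 0.02364351 0.126     ]
```

View pics/w12b.png

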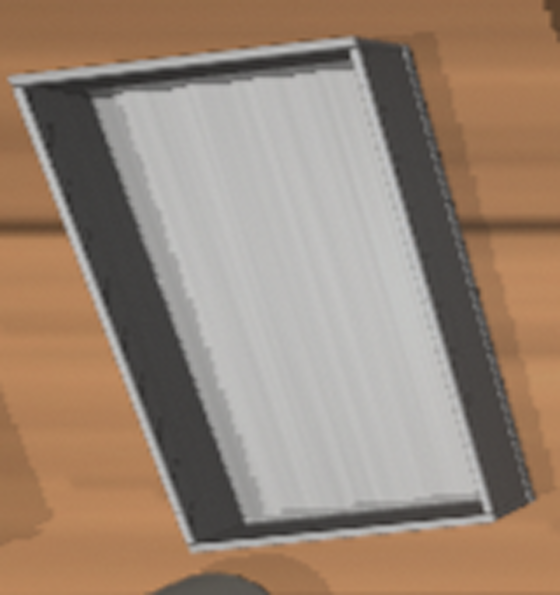

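View pics/w12a.png

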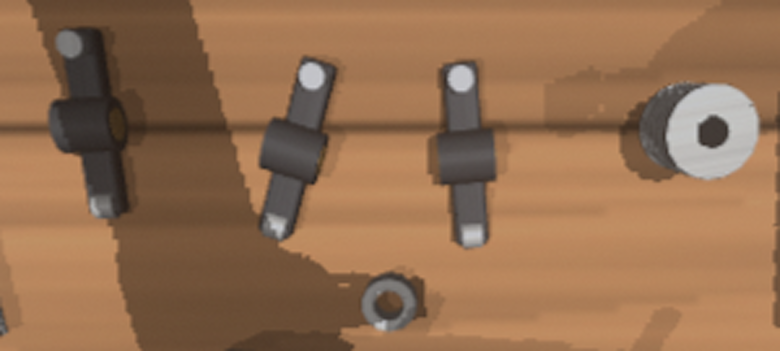

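Emit:
drive_tool:
  increments: "-0.0064 0.0177 -0.025 0; -0.0064 0.0177 -0.025 0; -0.0064 0.0177 -0.025 0; -0.0064 0.0177 -0.025 0; -0.0064 0.0177 -0.025 0; -0.0064 0.0177 -0.025 0; -0.0064 0.0177 -0.025 0; -0.0064 0.0177 -0.025 0; 0 0 0 0; 0 0 0 0; 0 0 0 0"

```text
t: 29.82
eef_pos: [0.4303, 0.1745, 0.139]
tool_rot: [0.0, 0.003, 1.0, -0.001]
contact_force: [0.4, -0.3, 0.4]
gripper_width: 0.999
```

```bash
python3 st.py; python3 shot.py w13
python3 - <<'E'
from h import *
import pickle
o,c=pickle.load(open("w12.pkl","rb"))
q=np.array([ray(c,*p,.035)[:2] for p in [(3.4,77.9),(102,66.7),(141.1,203.3),(54.9,211.9)]]);print(q.round(4),q.mean(0),[np.linalg.norm(q[i]-q[i-1]).round(3) for i in range(4)])
E
```

```text
29.82 [0.4303 0.1745 0.139 ] yang 89.71 [ 3.0e-04  2.6e-03  1.0e+00 -9.0e-04] F [ 0.4 -0.3  0.4] M [-0.   -0.01 -0.01] w 0.999 q7 1.35
29.8167 [0.4303 0.1745 0.139 ] [ 3.0e-04  2.6e-03  1.0e+00 -9.0e-04] [-1.15  0.3   0.75  2.16 -0.29  0.78  1.35]
[[ 0.3713 -0.4   ]
 [ 0.3575 -0.2618]
 [ 0.5532 -0.2432]
 [ 0.5667 -0.38  ]] [ 0.46218475 -0.32126757] [np.float64(0.196), np.float64(0.139), np.float64(0.197), np.float64(0.138)]
```

View pics/w13.png

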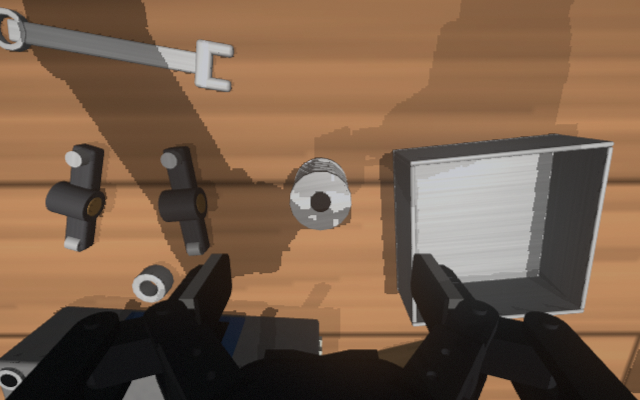

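Emit:
drive_tool:
  increments: "0 0.001 -0.03 0; 0 0 -0.03 0; 0 0 -0.03 0; 0 0 -0.02 0; 0 0 -0.016 0; 0 0 0 0; 0 0 0 0"

```text
t: 30.45
eef_pos: [0.4301, 0.1757, 0.0135]
tool_rot: [0.0, 0.003, 1.0, -0.0]
contact_force: [0.7, 0.2, 0.4]
gripper_width: 1.004
```

Emit:
drive_tool:
  increments: "0 0 0 0; 0 0 0 0; 0 0 0 0; 0 0 0 0; 0 0 0 0; 0 0 0 0"
  grip: 0
  squeeze: 40

```text
t: 30.95
eef_pos: [0.43, 0.1765, 0.0143]
tool_rot: [0.001, 0.002, 1.0, 0.001]
contact_force: [-1.1, -2.5, 12.4]
gripper_width: 0.601
```

```bash
python3 st.py
```

```text
30.95 [0.43   0.1765 0.0143] yang 89.78 [9.0e-04 1.9e-03 1.0e+00 7.0e-04] F [-1.1 -2.5 12.4] M [-0.63  0.37  0.13] w 0.601 q7 1.57
```

Emit:
drive_tool:
  increments: "0 0 0.02 0; 0 0 0.03 0; 0 0 0.04 0; 0.0003 0.018 0 0.011; 0.0003 0.018 0 0.011; 0.0003 0.018 0 0.011; 0.0003 0.018 0 0.011; 0.0003 0.018 0 0.011; 0.0003 0.018 0 0.011; 0.0003 0.018 0 0.011; 0.0003 0.0195 0 0.011; 0 0 0 0"

```text
t: 31.95
eef_pos: [0.4309, 0.3276, 0.1023]
tool_rot: [0.0, -0.045, 0.999, 0.001]
contact_force: [-0.3, 1.9, -2.2]
gripper_width: 0.597
```

Emit:
drive_tool:
  increments: "0 0 0 0; 0 0 0 0; 0 0 0 0"

```text
t: 32.2
eef_pos: [0.4314, 0.3209, 0.1025]
tool_rot: [-0.0, -0.041, 0.999, -0.001]
contact_force: [1.1, 0.0, -2.9]
gripper_width: 0.601
```

```bash
python3 st.py; python3 shot.py w14
```

```text
32.2 [0.4314 0.3209 0.1025] yang 94.75 [-3.000e-04 -4.150e-02  9.991e-01 -5.000e-04] F [ 1.1  0.  -2.9] M [-0.06 -0.03  0.02] w 0.601 q7 1.28
32.2 [0.4314 0.3209 0.1025] [-3.000e-04 -4.150e-02  9.991e-01 -5.000e-04] [-1.26  0.48  0.64  2.02 -0.4   0.77  1.28]
```

View pics/w14.png

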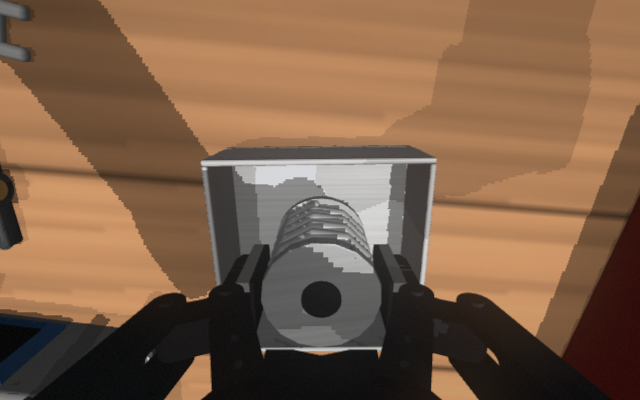

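Emit:
drive_tool:
  increments: "0 0 -0.025 0; 0 0 -0.025 0; 0 0 -0.02 0; 0 0 -0.006 0; 0 0 -0.003 0; 0 0 0 0; 0 0 0 0"

```text
t: 32.83
eef_pos: [0.4323, 0.3221, 0.0248]
tool_rot: [0.001, -0.042, 0.999, 0.0]
contact_force: [0.3, 0.1, -2.2]
gripper_width: 0.605
```

Emit:
drive_tool:
  increments: "0 0 0 0; 0 0 0 0; 0 0 0 0; 0 0 0.02 0; 0 0 0.03 0; 0 0 0.03 0; 0 0 0.04 0; 0 0 0.04 0; 0 -0.03 0.03 0; 0 -0.03 0 0; 0 -0.03 0 0; 0 -0.03 0 0"
  grip: 0.9

```text
t: 33.83
eef_pos: [0.4316, 0.2015, 0.2143]
tool_rot: [0.001, -0.042, 0.999, 0.001]
contact_force: [1.2, 0.0, -0.2]
gripper_width: 0.902
```

```bash
python3 st.py; python3 shot.py w15
```

```text
33.83 [0.4316 0.2015 0.2143] yang 94.85 [ 6.000e-04 -4.230e-02  9.991e-01  1.100e-03] F [ 1.2  0.  -0.2] M [-0.03 -0.05 -0.01] w 0.902 q7 1.29
33.8333 [0.4316 0.2015 0.2143] [ 6.000e-04 -4.230e-02  9.991e-01  1.100e-03] [-1.29  0.19  0.82  2.07 -0.17  0.95  1.29]
```

View pics/w15.png

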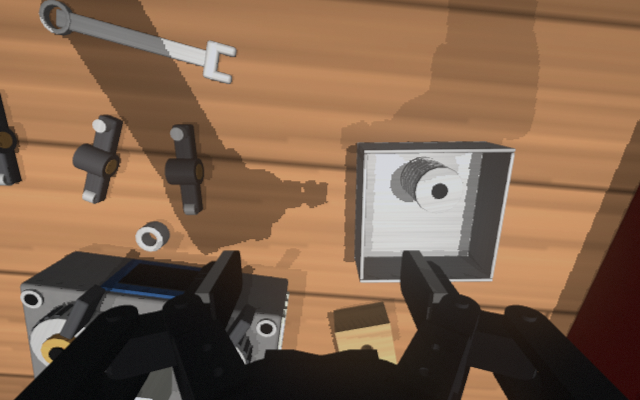

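Run:
```python
from h import *
import pickle
def rk(n,B,a,b,z=.018):
    a=B(*a,z);b=B(*b,z);d=b-a;print(n,"mid",((a+b)/2).round(4),"len",np.linalg.norm(d).round(4),"yang",(np.degrees(np.arctan2(d[1],d[0]))+90).round(1))
o,c=pickle.load(open("w12.pkl","rb"))
B=lambda x,y,z:ray(c,150+x/2.6,70+y/2.6,z)[:2]
rk("R",B,(69,44),(101,205));rk("M",B,(312,75),(276,224));rk("L",B,(461,78),(472,235))
o,c=pickle.load(open("w15.pkl","rb"))
B=lambda x,y,z:ray(c,x,y,z)[:2]
rk("L",B,(179,132),(191,206));rk("M",B,(100,125),(92,196))
t=np.array([.4622,-.3213]);a=np.radians(5.4);u=np.array([np.cos(a),np.sin(a)]);v=np.array([-u[1],u[0]])
for x,y in [(.035,.033),(.035,-.033),(-.035,0)]: print((t+x*u+y*v).round(4))
```

```text
R mid [ 0.4274 -0.1686] len 0.0891 yang 93.9
M mid [ 0.4416 -0.0509] len 0.0875 yang 73.0
L mid [0.446  0.0487] len 0.0891 yang 94.4
L mid [0.4433 0.048 ] len 0.0862 yang 96.5
M mid [ 0.4417 -0.0524] len 0.0855 yang 76.7
[ 0.4939 -0.2852]
[ 0.5002 -0.3509]
[ 0.4274 -0.3246]
```

Emit:
drive_tool:
  increments: "0.0022 -0.0255 -0.02 0; 0.0022 -0.0255 -0.02 0; 0.0022 -0.0255 -0.02 0; 0.0022 -0.0255 -0.02 0; 0.0022 -0.0255 -0.02 0; 0.0022 -0.0255 -0.02 0; 0 0 0 0; 0 0 0 0; 0 0 0 0"
  grip: 0.7

```text
t: 34.63
eef_pos: [0.4451, 0.0499, 0.0937]
tool_rot: [0.0, -0.042, 0.999, 0.0]
contact_force: [-1.2, -0.3, -0.2]
gripper_width: 0.698
```

```bash
python3 st.py; python3 shot.py w16
```

```text
34.63 [0.4451 0.0499 0.0937] yang 94.8 [ 3.000e-04 -4.190e-02  9.991e-01  2.000e-04] F [-1.2 -0.3 -0.2] M [-0.02 -0.06  0.01] w 0.698 q7 1.82
34.6333 [0.4451 0.0499 0.0937] [ 3.000e-04 -4.190e-02  9.991e-01  2.000e-04] [-0.86  0.37  0.74  2.23 -0.41  0.67  1.82]
```

View pics/w16.png

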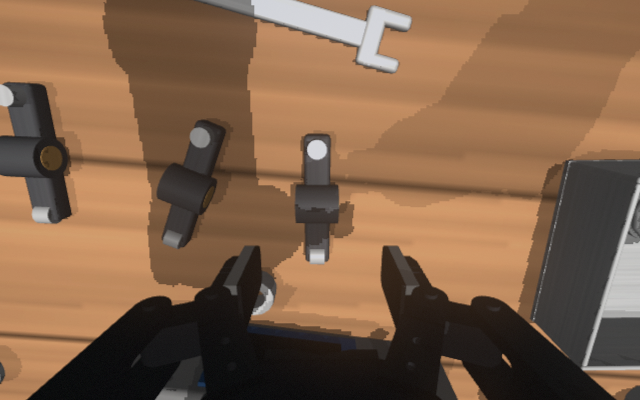

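Run:
```python
from h import *
import pickle
o,c=pickle.load(open("w16.pkl","rb"))
a=ray(c,317,150,.018);b=ray(c,317,256,.018);print((a+b)/2,np.linalg.norm(a-b),np.degrees(np.arctan2(*(b-a)[[1,0]])),ray(c,317,202,.032))
```

```text
[0.44626381 0.04770818 0.018     ] 0.08671143320308981 4.570858640720822 [0.43861045 0.04722884 0.032     ]
```

Emit:
drive_tool:
  increments: "-0.001 -0.001 -0.03 0; 0 0 -0.03 0; 0 0 -0.02 0; 0 0 -0.008 0; 0 0 -0.004 0; 0 0 0 0; 0 0 0 0"

```text
t: 35.27
eef_pos: [0.4445, 0.0491, 0.0023]
tool_rot: [0.001, -0.042, 0.999, 0.0]
contact_force: [-0.5, 0.1, 0.7]
gripper_width: 0.701
```

```bash
python3 st.py;  python3 - <<'E'
from h import *
im=bot.read_camera("side")[:,:,::-1];cv2.imwrite("pics/side11.png",im)
crop("pics/side11.png","pics/side11c.png",210,150,350,270,5)
E
```

```text
35.27 [0.4445 0.0491 0.0023] yang 94.87 [ 8.000e-04 -4.250e-02  9.991e-01  3.000e-04] F [-0.5  0.1  0.7] M [0.02 0.04 0.05] w 0.701 q7 2.01
```

View pics/side11c.png

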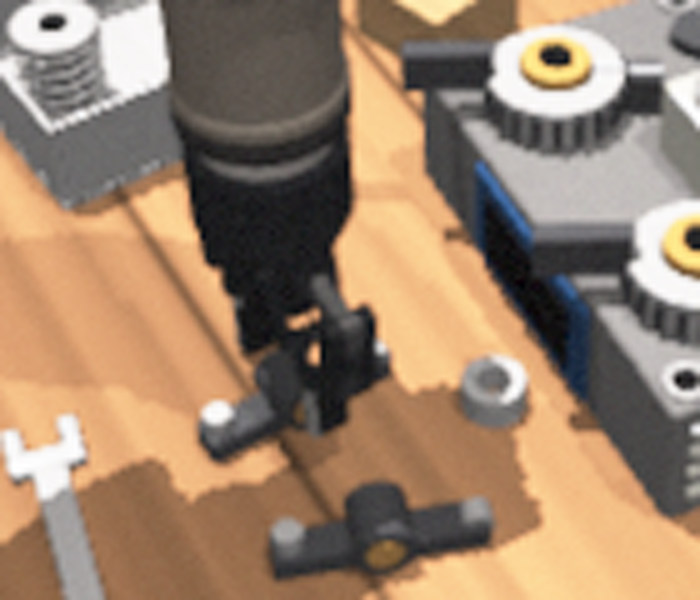

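Emit:
drive_tool:
  increments: "-0.001 0 -0.003 0; -0.001 0 -0.003 0; 0 0 0 0; 0 0 0 0"

```text
t: 35.65
eef_pos: [0.4415, 0.0485, -0.0046]
tool_rot: [-0.0, -0.042, 0.999, 0.0]
contact_force: [-1.0, -0.0, -0.2]
gripper_width: 0.7
```

Emit:
drive_tool:
  increments: "0 0 0 0; 0 0 0 0; 0 0 0 0; 0 0 0 0; 0 0 0 0; 0 0 0 0; 0 0 0 0"
  grip: 0

```text
t: 36.23
eef_pos: [0.4419, 0.0481, -0.0045]
tool_rot: [0.0, -0.042, 0.999, -0.0]
contact_force: [-1.5, -1.0, 5.4]
gripper_width: 0.371
```

```bash
python3 st.py
```

```text
36.23 [ 0.4419  0.0481 -0.0045] yang 94.8 [ 2.000e-04 -4.190e-02  9.991e-01 -0.000e+00] F [-1.5 -1.   5.4] M [-0.32  0.15  0.02] w 0.371 q7 2.02
```

Emit:
drive_tool:
  increments: "0 0 0.02 0; 0 0 0.035 0; 0 0 0.035 0; 0.004 -0.033 0 0; 0.005 -0.033 0 0; 0.005 -0.033 0 0; 0.005 -0.033 0 0; 0.005 -0.033 0 0; 0.005 -0.033 0 0; 0.005 -0.033 0 0; 0.005 -0.033 0 0; 0.005 -0.033 0 0"

```text
t: 37.23
eef_pos: [0.485, -0.2496, 0.0847]
tool_rot: [-0.001, -0.042, 0.999, 0.0]
contact_force: [0.9, 0.2, -3.2]
gripper_width: 0.366
```

Emit:
drive_tool:
  increments: "0.005 -0.033 0 0; 0.005 -0.033 0 0; 0.009 -0.033 0 0.01; 0 0 0 0; 0 0 0 0; 0 0 0 0"

```text
t: 37.73
eef_pos: [0.5039, -0.3466, 0.0843]
tool_rot: [-0.001, -0.047, 0.999, 0.001]
contact_force: [1.0, -0.2, -3.9]
gripper_width: 0.365
```

```bash
python3 st.py; python3 shot.py w17
```

```text
37.73 [ 0.5039 -0.3466  0.0843] yang 95.38 [-9.000e-04 -4.690e-02  9.989e-01  9.000e-04] F [ 1.  -0.2 -3.9] M [0.12 0.02 0.  ] w 0.365 q7 2.6
37.7333 [ 0.5039 -0.3466  0.0843] [-9.000e-04 -4.690e-02  9.989e-01  9.000e-04] [ 0.03  0.62  0.65  1.86 -0.5   0.83  2.6 ]
```

View pics/w17.png

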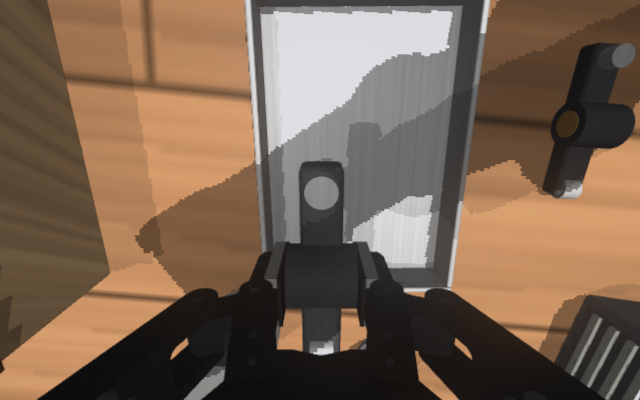

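Emit:
drive_tool:
  increments: "-0.009 -0.003 0 0; 0 0 -0.025 0; 0 0 -0.025 0; 0 0 -0.018 0; 0 0 -0.006 0; 0 0 -0.004 0; 0 0 0 0; 0 0 0 0"

```text
t: 38.45
eef_pos: [0.4961, -0.3508, 0.0083]
tool_rot: [0.001, -0.047, 0.999, -0.0]
contact_force: [0.4, -0.1, -2.6]
gripper_width: 0.369
```

```bash
python3 st.py
```

```text
38.45 [ 0.4961 -0.3508  0.0083] yang 95.41 [ 5.000e-04 -4.720e-02  9.989e-01 -4.000e-04] F [ 0.4 -0.1 -2.6] M [ 0.   -0.03  0.02] w 0.369 q7 2.68
```

Emit:
drive_tool:
  increments: "0 0 -0.005 0; 0 0 0 0"

```text
t: 38.62
eef_pos: [0.496, -0.3506, 0.0026]
tool_rot: [0.0, -0.047, 0.999, -0.0]
contact_force: [0.3, -0.3, -3.7]
gripper_width: 0.367
```

Emit:
drive_tool:
  increments: "0 0 0 0; 0 0 0 0; 0 0 0 0; 0 0 0.02 0; 0 0 0.03 0; 0 0 0.04 0; 0 0 0.04 0; -0.015 0.03 0.04 0; -0.015 0.03 0 0; -0.015 0.03 0 0; 0 0 0 0; 0 0 0 0"
  grip: 0.5

```text
t: 39.62
eef_pos: [0.4535, -0.2648, 0.1646]
tool_rot: [0.001, -0.048, 0.999, 0.001]
contact_force: [-0.1, 0.5, -0.7]
gripper_width: 0.497
```

```bash
python3 st.py; python3 shot.py w18
```

```text
39.62 [ 0.4535 -0.2648  0.1646] yang 95.53 [ 5.000e-04 -4.830e-02  9.988e-01  8.000e-04] F [-0.1  0.5 -0.7] M [-0.05 -0.02 -0.04] w 0.497 q7 2.42
39.6167 [ 0.4535 -0.2648  0.1646] [ 5.000e-04 -4.830e-02  9.988e-01  8.000e-04] [-0.21  0.38  0.78  2.01 -0.35  0.89  2.42]
```

View pics/w18.png

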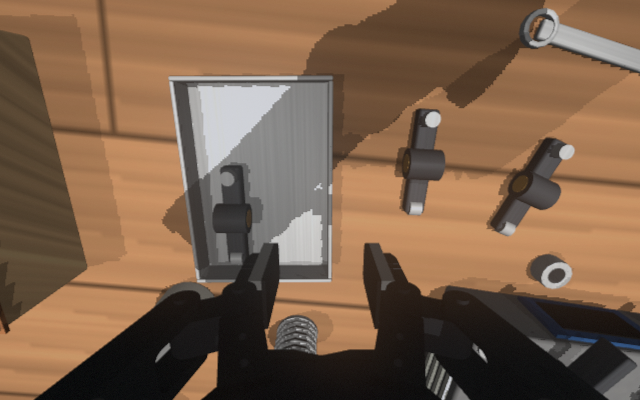

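```bash
cat > rk.py <<'E'
from h import *
import pickle
def rk(n,a,b,z=.018):
    o,c=pickle.load(open(n+".pkl","rb"))
    a=ray(c,*a,z)[:2];b=ray(c,*b,z)[:2];d=b-a
    m=(a+b)/2;y=np.degrees(np.arctan2(d[1],d[0]))+90
    q=o["tool_rot"];cur=np.degrees(2*np.arctan2(q[2],q[1]))%360-90
    print(n,"mid",m.round(4),"len",np.linalg.norm(d).round(4),"yang",y.round(1),"delta",(m-o["eef_pos"][:2]).round(4),"spin",np.radians(y-cur).round(3))
E
python3 -c "
from rk import *
rk('w18',(433,119),(414,207)); rk('w18',(566,152),(507,228))"
```

```text
w18 mid [ 0.4266 -0.1656] len 0.0877 yang 89.0 delta [-0.0269  0.0991] spin -0.115
w18 mid [ 0.4425 -0.0476] len 0.0904 yang 67.1 delta [-0.011   0.2171] spin -0.497
```

Emit:
drive_tool:
  increments: "-0.0045 0.0163 -0.012 -0.01; -0.0045 0.0163 -0.012 -0.01; -0.0045 0.0163 -0.012 -0.01; -0.0045 0.0163 -0.012 -0.01; -0.0045 0.0163 -0.012 -0.01; -0.0045 0.0163 -0.012 -0.01; 0 0 0 0; 0 0 0 0; 0 0 0 0"
  grip: 0.7

```text
t: 40.42
eef_pos: [0.4277, -0.1705, 0.0928]
tool_rot: [0.001, -0.017, 1.0, -0.001]
contact_force: [0.5, -0.3, -0.3]
gripper_width: 0.701
```

```bash
python3 st.py; python3 shot.py w19
```

```text
40.42 [ 0.4277 -0.1705  0.0928] yang 91.89 [ 7.000e-04 -1.650e-02  9.999e-01 -8.000e-04] F [ 0.5 -0.3 -0.3] M [-0.01 -0.02  0.02] w 0.701 q7 2.28
40.4167 [ 0.4277 -0.1705  0.0928] [ 7.000e-04 -1.650e-02  9.999e-01 -8.000e-04] [-0.36  0.39  0.73  2.21 -0.42  0.68  2.28]
```

View pics/w19.png

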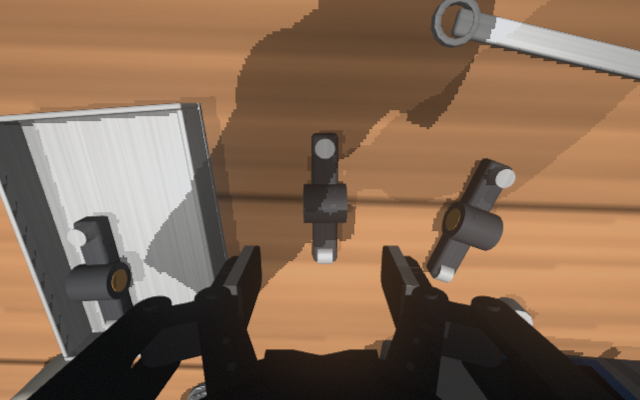

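Emit:
drive_tool:
  increments: "-0.002 0.0018 -0.03 0; 0 0 -0.03 0; 0 0 -0.02 0; 0 0 -0.01 0; 0 0 -0.007 0; 0 0 0 0; 0 0 0 0"

```text
t: 41.05
eef_pos: [0.4253, -0.1678, -0.0041]
tool_rot: [0.001, -0.017, 1.0, -0.0]
contact_force: [-0.6, -0.2, 0.0]
gripper_width: 0.702
```

Emit:
drive_tool:
  increments: "0 0 0 0; 0 0 0 0; 0 0 0 0; 0 0 0 0; 0 0 0 0; 0 0 0 0; 0 0 0 0"
  grip: 0

```text
t: 41.63
eef_pos: [0.4255, -0.1673, -0.0037]
tool_rot: [0.001, -0.017, 1.0, -0.0]
contact_force: [-1.2, 0.1, 7.0]
gripper_width: 0.368
```

```bash
python3 st.py
```

```text
41.63 [ 0.4255 -0.1673 -0.0037] yang 91.96 [ 1.000e-03 -1.710e-02  9.999e-01 -2.000e-04] F [-1.2  0.1  7. ] M [ 0.01  0.2  -0.01] w 0.368 q7 2.45
```

Emit:
drive_tool:
  increments: "0 0 0.02 0; 0 0 0.035 0; 0 0 0.035 0; 0.0129 -0.0235 0 0.012; 0.0129 -0.0235 0 0.012; 0.0129 -0.0235 0 0.012; 0.0129 -0.0235 0 0.012; 0.0129 -0.0235 0 0.012; 0 0 0 0; 0 0 0 0; 0 0 0 0"

```text
t: 42.55
eef_pos: [0.4884, -0.2837, 0.085]
tool_rot: [-0.001, -0.047, 0.999, 0.001]
contact_force: [-0.1, -0.6, -2.5]
gripper_width: 0.365
```

```bash
python3 st.py; python3 shot.py w20
```

```text
42.55 [ 0.4884 -0.2837  0.085 ] yang 95.39 [-5.000e-04 -4.700e-02  9.989e-01  6.000e-04] F [-0.1 -0.6 -2.5] M [ 0.04 -0.    0.03] w 0.365 q7 2.53
42.55 [ 0.4884 -0.2837  0.085 ] [-5.000e-04 -4.700e-02  9.989e-01  6.000e-04] [-0.08  0.56  0.66  1.97 -0.48  0.78  2.53]
```

View pics/w20.png

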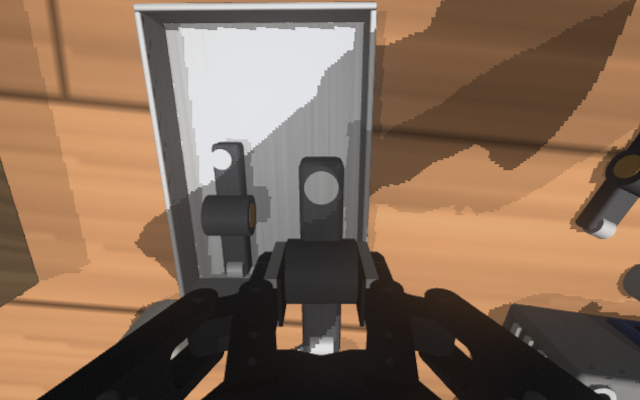

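Emit:
drive_tool:
  increments: "0.001 -0.0015 -0.025 0; 0 0 -0.025 0; 0 0 -0.018 0; 0 0 -0.008 0; 0 0 -0.006 0; 0 0 0 0; 0 0 0 0"

```text
t: 43.18
eef_pos: [0.4904, -0.2856, 0.0038]
tool_rot: [0.0, -0.047, 0.999, 0.0]
contact_force: [0.5, -0.3, -2.8]
gripper_width: 0.364
```

Emit:
drive_tool:
  increments: "0 0 0 0; 0 0 0 0; 0 0 0 0; 0 0 0.02 0; 0 0 0.03 0; 0 0 0.04 0; 0 0 0.04 0; -0.009 0.03 0.03 -0.06; -0.009 0.04 0 -0.1; -0.009 0.04 0 -0.1; -0.009 0.04 0 -0.1; -0.009 0.04 0 -0.06"
  grip: 0.5

```text
t: 44.18
eef_pos: [0.4454, -0.096, 0.1631]
tool_rot: [0.001, 0.165, 0.986, 0.001]
contact_force: [0.7, 0.9, 1.1]
gripper_width: 0.497
```

Emit:
drive_tool:
  increments: "0 0.02 -0.02 0; 0 0.02 -0.02 0; 0 0 0 0; 0 0 0 0; 0 0 0 0"
  grip: 0.7

```text
t: 44.6
eef_pos: [0.4463, -0.0584, 0.1231]
tool_rot: [0.001, 0.162, 0.987, 0.0]
contact_force: [-0.7, 0.2, 0.3]
gripper_width: 0.699
```

```bash
python3 st.py; python3 shot.py w21
```

```text
44.6 [ 0.4463 -0.0584  0.1231] yang 71.32 [9.000e-04 1.623e-01 9.867e-01 2.000e-04] F [-0.7  0.2  0.3] M [-0.03  0.01 -0.  ] w 0.699 q7 1.66
44.6 [ 0.4463 -0.0584  0.1231] [9.000e-04 1.623e-01 9.867e-01 2.000e-04] [-0.74  0.34  0.89  2.21 -0.4   0.74  1.66]
```

View pics/w21.png

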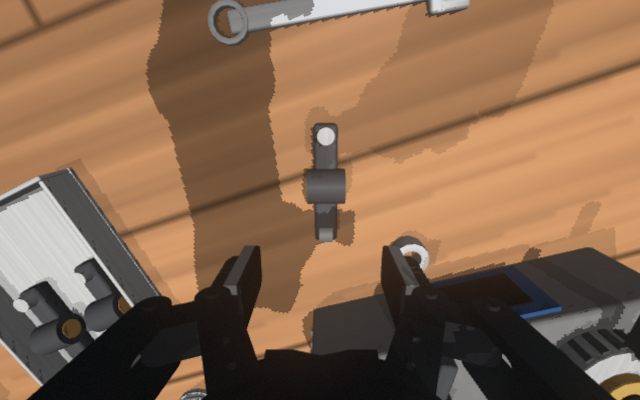

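```bash
python3 -c "
from rk import *
rk('w21',(326,136),(325,234));rk('w19',(325,149),(325,255))"
```

```text
w21 mid [ 0.442  -0.0519] len 0.0872 yang 71.0 delta [-0.0043  0.0065] spin -0.006
w19 mid [ 0.4275 -0.1667] len 0.0862 yang 92.1 delta [-0.0003  0.0038] spin 0.004
```

Emit:
drive_tool:
  increments: "-0.003 0.0033 -0.03 0; -0.003 0.0033 -0.03 0; 0 0 -0.03 0; 0 0 -0.02 0; 0 0 -0.01 0; 0 0 -0.007 0; 0 0 0 0; 0 0 0 0"

```text
t: 45.32
eef_pos: [0.4403, -0.0519, -0.0043]
tool_rot: [0.001, 0.163, 0.987, 0.0]
contact_force: [0.1, 0.2, 0.4]
gripper_width: 0.698
```

Emit:
drive_tool:
  increments: "0 0 0 0; 0 0 0 0; 0 0 0 0; 0 0 0 0; 0 0 0 0; 0 0 0 0; 0 0 0 0"
  grip: 0

```text
t: 45.9
eef_pos: [0.4404, -0.051, -0.004]
tool_rot: [0.001, 0.162, 0.987, 0.0]
contact_force: [-0.8, -0.6, 7.6]
gripper_width: 0.365
```

```bash
python3 st.py
```

```text
45.9 [ 0.4404 -0.051  -0.004 ] yang 71.38 [1.000e-03 1.618e-01 9.868e-01 2.000e-04] F [-0.8 -0.6  7.6] M [-0.13  0.27 -0.03] w 0.365 q7 1.91
```

Emit:
drive_tool:
  increments: "0 0 0.02 0; 0 0 0.035 0; 0 0 0.035 0; -0.0019 -0.034 0 0.0524; -0.0019 -0.034 0 0.0524; -0.0019 -0.034 0 0.0524; -0.0019 -0.034 0 0.0524; -0.0019 -0.034 0 0.0524; -0.0019 -0.034 0 0.0524; -0.0019 -0.034 0 0.0524; -0.0019 -0.034 0 0.0524; 0 0 0 0"

```text
t: 46.9
eef_pos: [0.4226, -0.3313, 0.0866]
tool_rot: [0.001, -0.044, 0.999, -0.003]
contact_force: [0.7, -1.4, -1.6]
gripper_width: 0.37
```

Emit:
drive_tool:
  increments: "0 0 0 0; 0 0 0 0; 0 0 0 0"

```text
t: 47.15
eef_pos: [0.4246, -0.3212, 0.0849]
tool_rot: [-0.0, -0.048, 0.999, 0.001]
contact_force: [-0.4, 0.2, -2.6]
gripper_width: 0.366
```

```bash
python3 st.py; python3 shot.py w22;  python3 - <<'E'
from h import *
im=bot.read_camera("side")[:,:,::-1];cv2.imwrite("pics/side12.png",im)
crop("pics/side12.png","pics/side12c.png",280,240,440,400,4)
E
```

```text
47.15 [ 0.4246 -0.3212  0.0849] yang 95.49 [-2.000e-04 -4.790e-02  9.989e-01  6.000e-04] F [-0.4  0.2 -2.6] M [ 0.03 -0.01  0.02] w 0.366 q7 2.62
47.15 [ 0.4246 -0.3212  0.0849] [-2.000e-04 -4.790e-02  9.989e-01  6.000e-04] [ 0.03  0.5   0.64  2.05 -0.45  0.73  2.62]
```

View pics/w22.png

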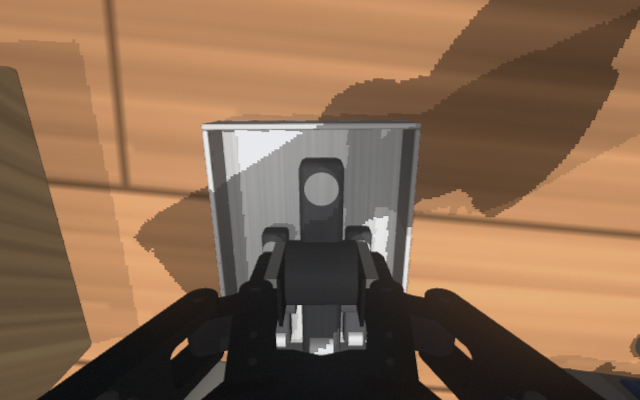

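View pics/side12c.png

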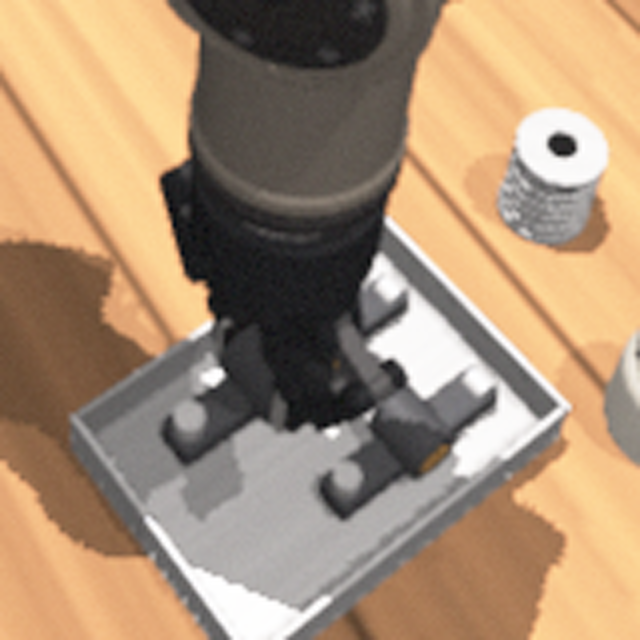

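Emit:
drive_tool:
  increments: "0.002 0 -0.025 0; 0 0 -0.025 0; 0 0 -0.018 0; 0 0 -0.006 0; 0 0 0 0; 0 0 0 0"

```text
t: 47.75
eef_pos: [0.4267, -0.3227, 0.0115]
tool_rot: [-0.0, -0.047, 0.999, -0.0]
contact_force: [0.3, -0.9, -3.1]
gripper_width: 0.365
```

Emit:
drive_tool:
  increments: "0 0 -0.004 0; 0 0 -0.003 0; 0 0 0 0; 0 0 0 0"

```text
t: 48.08
eef_pos: [0.4266, -0.3229, 0.0044]
tool_rot: [0.0, -0.047, 0.999, -0.0]
contact_force: [-0.1, -0.1, -3.0]
gripper_width: 0.368
```

```bash
python3 st.py
```

```text
48.08 [ 0.4266 -0.3229  0.0044] yang 95.4 [ 2.000e-04 -4.710e-02  9.989e-01 -1.000e-04] F [-0.1 -0.1 -3. ] M [-0.02  0.01  0.01] w 0.368 q7 2.72
```

Emit:
drive_tool:
  increments: "0 0 0 0; 0 0 0 0; 0 0 0 0; 0 0 0.02 0; 0 0 0.03 0; 0 0 0.04 0; 0 0 0.04 0; 0.025 0.01 0.04 -0.02; 0.025 0.01 0.02 -0.02; 0.025 0.01 0.02 -0.02; 0.025 0.01 0 -0.02; 0 0 0 0"
  grip: 0.5

```text
t: 49.08
eef_pos: [0.5295, -0.2806, 0.21]
tool_rot: [0.003, -0.011, 1.0, -0.0]
contact_force: [-0.2, 0.9, -0.5]
gripper_width: 0.498
```

Emit:
drive_tool:
  increments: "0 0 0 0; 0 0 0 0"
  grip: 1

```text
t: 49.25
eef_pos: [0.5221, -0.2845, 0.2083]
tool_rot: [-0.001, -0.007, 1.0, -0.0]
contact_force: [-0.3, -0.1, -0.5]
gripper_width: 0.767
```

```bash
python3 st.py; python3 shot.py w23
```

```text
49.25 [ 0.5221 -0.2845  0.2083] yang 90.8 [-5.e-04 -7.e-03  1.e+00 -0.e+00] F [-0.3 -0.1 -0.5] M [-0.06  0.04  0.03] w 0.767 q7 2.31
49.25 [ 0.5221 -0.2845  0.2083] [-5.e-04 -7.e-03  1.e+00 -0.e+00] [-0.17  0.44  0.76  1.81 -0.35  1.03  2.31]
```

View pics/w23.png

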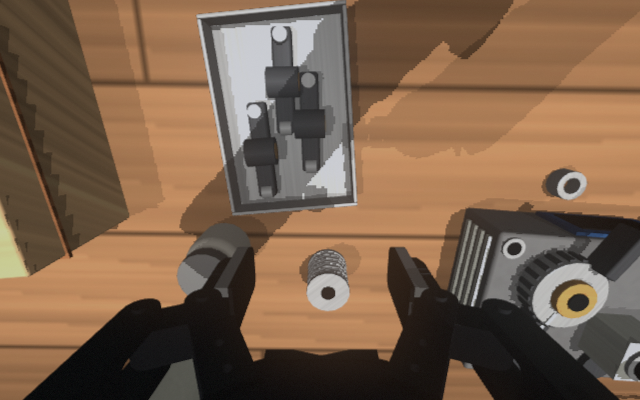

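Run:
```python
from h import *
import pickle
o,c=pickle.load(open("w23.pkl","rb"))
print("sp",ray(c,328,292,.06))
o,c=pickle.load(open("w12.pkl","rb"));print("jar w12",ray(c,30,252,.08), "sp",ray(c,123,267,.06))
s=bot.calibration("side");print("jar side",ray(s,454,330,.08),"sp",ray(s,419,276,.06))
im=bot.read_camera("side")[:,:,::-1];cv2.imwrite("pics/side13.png",im)
```

```text
sp [ 0.64900313 -0.2738681   0.06      ]
jar w12 [ 0.61298823 -0.39177185  0.08      ] sp [ 0.64980156 -0.27474113  0.06      ]
jar side [ 0.60989225 -0.40729692  0.08      ] sp [ 0.64554965 -0.27323761  0.06      ]
```

View pics/side13.png

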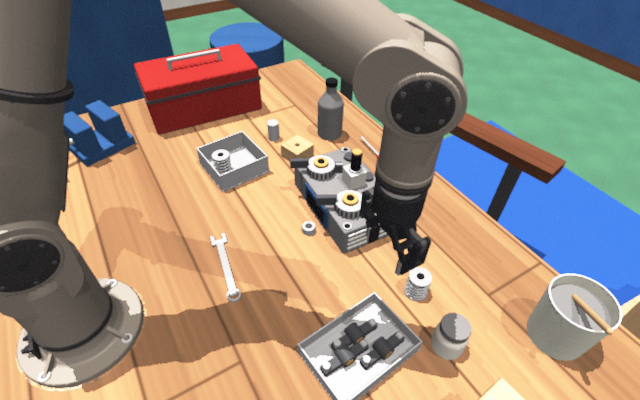

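Emit:
drive_tool:
  increments: "0.0158 0.0013 -0.0088 0; 0.0158 0.0013 -0.0088 0; 0.0158 0.0013 -0.0088 0; 0.0158 0.0013 -0.0088 0; 0.0158 0.0013 -0.0088 0; 0.0158 0.0013 -0.0088 0; 0.0158 0.0013 -0.0088 0; 0.0158 0.0013 -0.0088 0; 0 0 0 0; 0 0 0 0; 0 0 0 0"
  grip: 1

```text
t: 50.27
eef_pos: [0.648, -0.2751, 0.1385]
tool_rot: [-0.0, -0.006, 1.0, -0.0]
contact_force: [-0.3, 0.1, 0.7]
gripper_width: 0.999
```

```bash
python3 st.py; python3 shot.py w24
```

```text
50.27 [ 0.648  -0.2751  0.1385] yang 90.71 [-4.0e-04 -6.2e-03  1.0e+00 -3.0e-04] F [-0.3  0.1  0.7] M [-0.01 -0.01  0.08] w 0.999 q7 2.27
50.2667 [ 0.648  -0.2751  0.1385] [-4.0e-04 -6.2e-03  1.0e+00 -3.0e-04] [-0.12  0.69  0.67  1.58 -0.48  1.03  2.27]
```

View pics/w24.png

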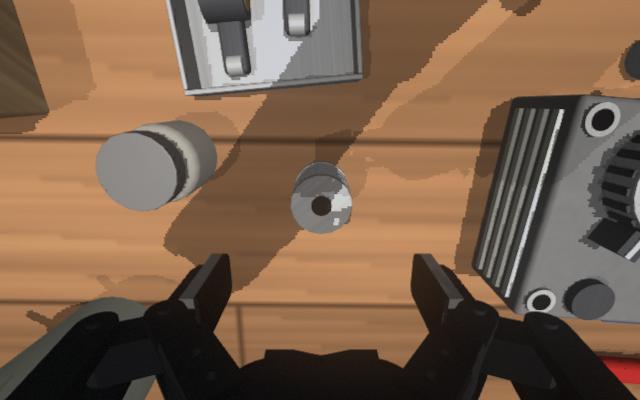

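Emit:
drive_tool:
  increments: "0 0.001 -0.03 0; 0 0 -0.03 0; 0 0 -0.03 0; 0 0 -0.02 0; 0 0 -0.015 0; 0 0 0 0; 0 0 0 0"

```text
t: 50.9
eef_pos: [0.649, -0.2734, 0.0137]
tool_rot: [-0.0, -0.007, 1.0, -0.0]
contact_force: [0.8, -0.5, 0.1]
gripper_width: 0.999
```

Emit:
drive_tool:
  increments: "0 0 0 0; 0 0 0 0; 0 0 0 0; 0 0 0 0; 0 0 0 0; 0 0 0 0"
  grip: 0

```text
t: 51.4
eef_pos: [0.6506, -0.2738, 0.0153]
tool_rot: [0.001, -0.007, 1.0, -0.001]
contact_force: [-0.6, -0.8, 6.2]
gripper_width: 0.585
```

```bash
python3 st.py
```

```text
51.4 [ 0.6506 -0.2738  0.0153] yang 90.8 [ 1.5e-03 -7.0e-03  1.0e+00 -7.0e-04] F [-0.6 -0.8  6.2] M [ 0.03  0.12 -0.02] w 0.585 q7 2.34
```

Emit:
drive_tool:
  increments: "0 0 0.02 0; 0 0 0.03 0; 0 0 0.04 0; 0 0 0.04 0; -0.005 0.01 0.04 0; -0.01 0.03 0.02 0; -0.0095 0.0376 0 0.005; -0.0095 0.0376 0 0.005; -0.0095 0.0376 0 0.005; -0.0095 0.0376 0 0.005; -0.0095 0.0376 0 0.005; -0.0095 0.0376 0 0.005"

```text
t: 52.4
eef_pos: [0.5763, -0.0055, 0.2034]
tool_rot: [-0.0, -0.022, 1.0, 0.0]
contact_force: [1.4, -0.3, -2.9]
gripper_width: 0.591
```

Emit:
drive_tool:
  increments: "-0.0095 0.0376 0 0.005; -0.0095 0.0376 0 0.005; -0.0095 0.0376 0 0.005; -0.0095 0.0376 0 0.005; -0.0095 0.0376 0 0.005; -0.0095 0.0376 0 0.005; -0.0095 0.0376 0 0.005; -0.0095 0.0376 0 0.005; 0 0.02 0 0; 0 0 0 0; 0 0 0 0; 0 0 0 0"

```text
t: 53.4
eef_pos: [0.5017, 0.3121, 0.2033]
tool_rot: [-0.0, -0.041, 0.999, -0.0]
contact_force: [0.3, -0.1, -3.3]
gripper_width: 0.587
```

```bash
python3 st.py
```

```text
53.4 [0.5017 0.3121 0.2033] yang 94.75 [-0.000e+00 -4.140e-02  9.991e-01 -4.000e-04] F [ 0.3 -0.1 -3.3] M [-0.07 -0.02  0.03] w 0.587 q7 1.28
```

Emit:
drive_tool:
  increments: "-0.003 0.008 -0.03 0; 0 0.008 -0.03 0; 0 0 -0.03 0; 0 0 0 0; 0 0 0 0; 0 0 0 0"

```text
t: 53.9
eef_pos: [0.5, 0.3283, 0.1149]
tool_rot: [0.001, -0.041, 0.999, 0.0]
contact_force: [-0.2, 0.4, -2.1]
gripper_width: 0.584
```

```bash
python3 st.py; python3 shot.py w25;  python3 - <<'E'
from h import *
im=bot.read_camera("side")[:,:,::-1];cv2.imwrite("pics/side14.png",im)
crop("pics/side14.png","pics/side14c.png",180,90,320,210,5)
E
```

```text
53.9 [0.5    0.3283 0.1149] yang 94.68 [ 9.000e-04 -4.080e-02  9.992e-01  2.000e-04] F [-0.2  0.4 -2.1] M [-0.01 -0.09 -0.05] w 0.584 q7 1.33
53.9 [0.5    0.3283 0.1149] [ 9.000e-04 -4.080e-02  9.992e-01  2.000e-04] [-1.14  0.54  0.61  1.87 -0.4   0.85  1.33]
```

View pics/w25.png

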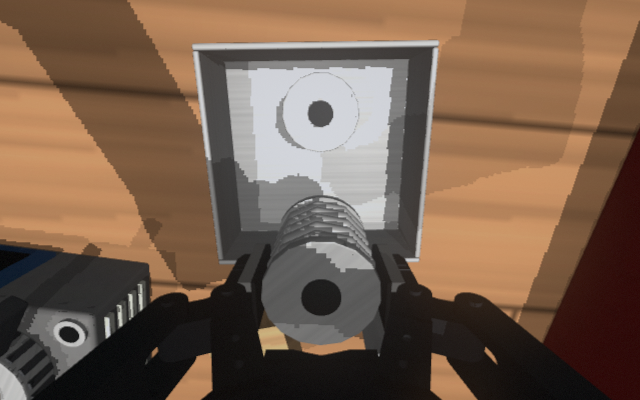

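View pics/side14c.png

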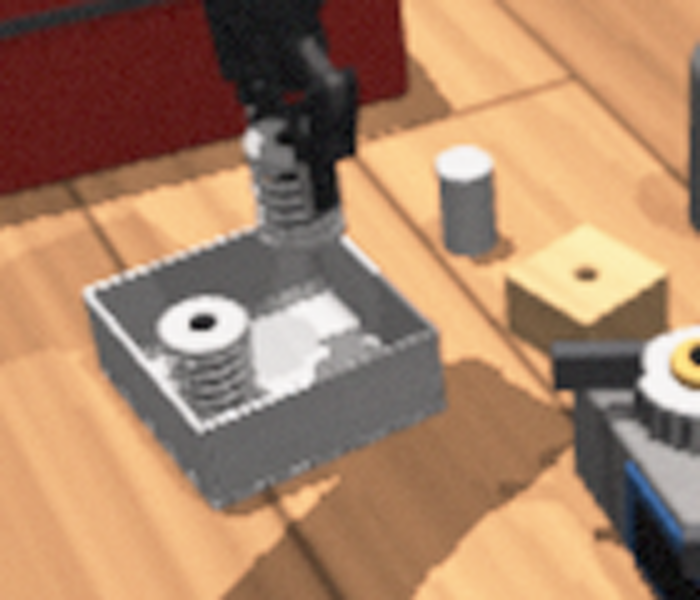

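Emit:
drive_tool:
  increments: "-0.002 0 -0.03 0; 0 0 -0.03 0; 0 0 -0.02 0; 0 0 -0.008 0; 0 0 -0.003 0; 0 0 0 0; 0 0 0 0"

```text
t: 54.58
eef_pos: [0.4977, 0.3301, 0.0239]
tool_rot: [0.001, -0.042, 0.999, 0.001]
contact_force: [-0.0, -0.0, -2.8]
gripper_width: 0.589
```

Emit:
drive_tool:
  increments: "0 0 0 0; 0 0 0 0; 0 0 0 0; 0 0 0.02 0; 0 0 0.03 0; 0 0 0.03 0; 0 0 0.04 0; 0 0 0.04 0; 0 -0.03 0.04 0; 0 -0.04 0.02 0; 0 -0.04 0.02 0; 0 -0.04 0 0"
  grip: 0.9

```text
t: 55.58
eef_pos: [0.4985, 0.1896, 0.257]
tool_rot: [0.003, -0.043, 0.999, 0.002]
contact_force: [0.6, -0.2, -0.2]
gripper_width: 0.904
```

Emit:
drive_tool:
  increments: "-0.005 -0.04 0.03 0; -0.005 -0.04 0.03 0; -0.005 -0.04 0.02 0; -0.005 -0.03 0.02 0; 0 0 0 0; 0 0 0 0; 0 0 0 0"

```text
t: 56.17
eef_pos: [0.4783, 0.0573, 0.3412]
tool_rot: [0.0, -0.042, 0.999, 0.001]
contact_force: [0.3, -0.7, -0.1]
gripper_width: 0.903
```

```bash
python3 st.py; python3 shot.py w26;  python3 - <<'E'
from h import *
im=bot.read_camera("side")[:,:,::-1];cv2.imwrite("pics/side15.png",im)
im=bot.read_camera("scene")[:,:,::-1];cv2.imwrite("pics/scene15.png",im)
E
```

```text
56.17 [0.4783 0.0573 0.3412] yang 94.84 [ 1.000e-04 -4.230e-02  9.991e-01  8.000e-04] F [ 0.3 -0.7 -0.1] M [ 0.1   0.02 -0.  ] w 0.903 q7 1.45
56.1667 [0.4783 0.0573 0.3412] [ 1.000e-04 -4.230e-02  9.991e-01  8.000e-04] [-1.07  0.03  0.86  1.88 -0.02  1.24  1.45]
```

View pics/w26.png

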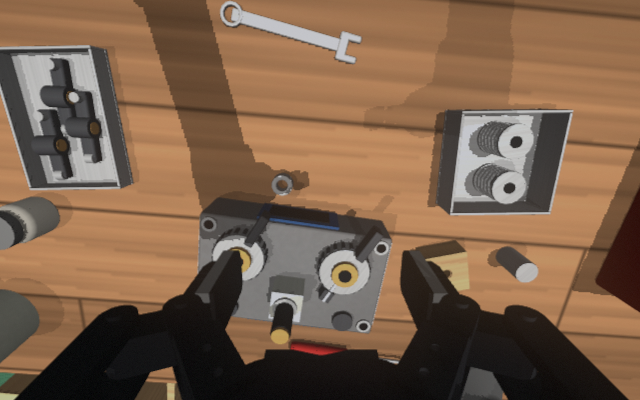

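View pics/side15.png

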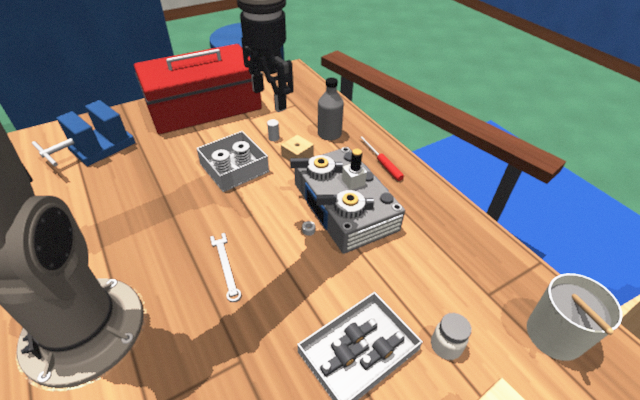

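Run:
```python
from ov import *
crop("pics/side15.png","pics/f1.png",280,130,410,240,5)
crop("pics/side15.png","pics/f2.png",290,280,430,400,5)
s=bot.calibration("side");L=np.array([.6290,.1046]);R=np.array([.6181,-.0448])
im=cv2.imread("pics/f1.png")
for a in(L,R):handle(s,a,-.071,1.2,im,(0,255,0),5,280,130)
for z in (.124,.128,.18): cv2.circle(im,tuple(int(v) for v in (proj(s,[.677,.0235,z])-[280,130])*5),3,(0,0,255),-1)
cv2.imwrite("pics/f1.png",im)
```

```text
(no output)
```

View pics/f1.png

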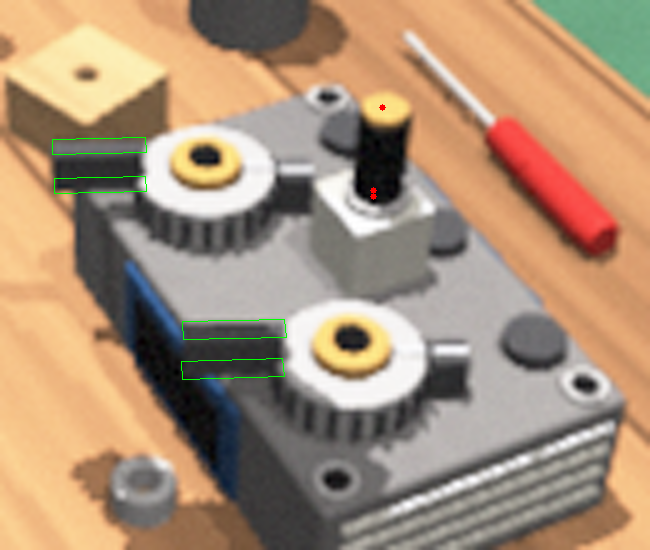

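View pics/f2.png

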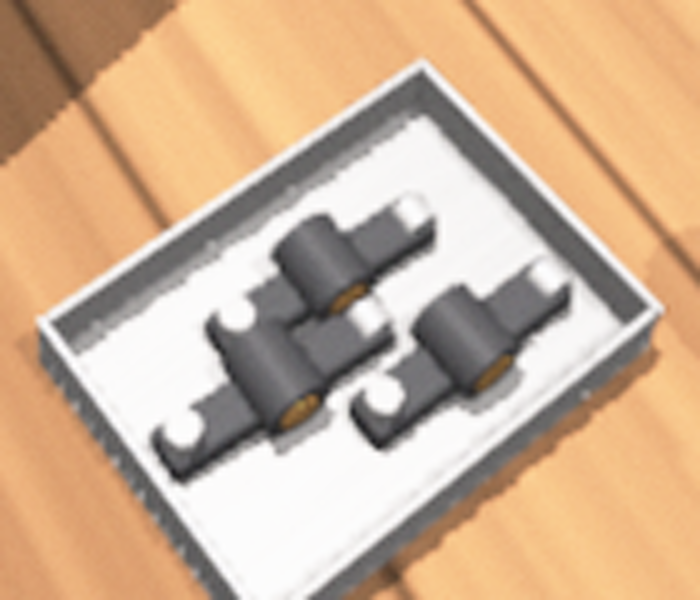

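All placed, collars at the marks, probe seated. Handing in.

```bash
python3 -c "
from station import bot
print(bot.hand_in())"
```

```text
the job is handed in; nothing more can be done
None
```

The job is done and handed in at about 56 s of the 210 s allowed. I turned both collars to about 1.2 rad and seated the probe in the test port. The three rocker arms then went into the long tray, and one spring went into the square bin before them and one after.

**Last checks**
- **Collars:** the white lines met the index marks on both collars in a close picture before the probe went in. The last side picture still showed both handles at 1.2.
- **Probe:** it stood upright with its flange on the boss, after a push that read 24 N against it. My picture estimates of the probe's position differed from the port's by about 3 mm. That is about as good as the pictures measure, and the probe slid in without force, so I did not correct it.
- **Bench parts:** all three rockers lay flat in the tray, and both springs stood upright in the bin. The bystanders showed no visible movement, and the gripper was raised clear of everything.

**What went wrong on the way**
- **Fingertip height:** the fingertips were about 25 to 30 mm higher than the reported tool position and the given 22 mm overhang implied. Because of this the first pinch on each collar closed at or above the top of the handle. I used the observed height from then on.
- **Left collar:** that first attempt pushed it too far, to about 1.35. I pinched it again and brought it back to 1.2.
- **Right collar:** the first attempt did not move it, and the second turned it to 1.2.

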